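Push the screw bin up the ramp into its rack bay

ROBOT

A 7-joint arm with a two-finger parallel gripper is mounted at the origin on a cart in front of the work surface, level with it; the furniture and walls round the work are solid. World frame = base frame: x ahead of the robot, y to its left, z up, the work surface at z = 0. Lengths are in m, angles in rad, forces in N, time in s.
With the tool pointing down it reaches from about 0.425 to 0.875 m from the base axis. Payload 4.7 kg.
Tool frame: the origin (TCP) lies at the very end of the fingers, on their centre line; the grasp point (between the pads) lies 19 mm behind it; z points along the fingers, y is the line along which they close (so a half turn about z gives the same grasp; the last joint's range is limited). The gripper opens to 87 mm and grips with 3 to 60 N. Pads are 19 mm wide; open, the fingers measure 117 mm over their backs; the gripper's body (75 mm by 190 mm) begins 51 mm behind the grasp point.
Start: joints at [-1.316, 0.321, -0.07, 1.45, 0.023, 1.371, -0.057], TCP at [0.155, 0.631, 0.19] pointing down, gripper open.
Joint ranges: [-2.86, 2.86], [-0.3, 2.09], [-1.38, 1.24], [0.06, 2.45], [-1.56, 4.7], [0.09, 2.05], [-2.69, 2.69]. Speed limits (rad/s): [2.57, 2.57, 3.14, 3.14, 3.14, 3.14, 3.14].

INTERFACE

Orientations are given as a rotation vector (axis times angle).
In Python, from bench import ctrl, vision gives the robot as it stands.
- The arm moves only by the tool jog_arm, never from a script. Its argument "increments" is a list of rows, each an object of numbers: "tx", "ty", "tz": the shift along the tool's x, y, z in mm; "wx", "wy", "wz": the turn, a rotation vector about the tool's x, y, z in rad; "gripper": the opening, from 0 (shut) to 1 (fully open). In form: [{"tx": .., "ty": .., "tz": .., "wx": .., "wy": .., "wz": .., "gripper": ..}, ...]. A call has exactly 5 rows; each row is the pose to reach, as a shift and turn from the pose commanded when the call began, along the tool's axes at that moment; what a row does not reach only later rows make up. A row lasts 1/12 s, in which the tool goes at most 41.7 mm and 7.16 degrees, less where a joint would pass 70% of its speed; a pose out of reach is approached as far as the arm can. A call with a gripper value outside its range is refused whole. The fingers move at their own pace and stop on an object; "grip_force" is the grip in N (left out, the last holds). Time passes only in rows, so rows that repeat a pose let the fingers close, or fill a call up. It gives the time, the measured TCP pose, the force, the opening and the grip force at its end, in the units of the state.
- ctrl.get_state(): the state, without advancing time (a new reading comes with each control period).
- vision.get_image(name): name is "side" or "top" or "wrist"; returns a dict with "color" (480x640x3 uint8, blue, green, red), "fx", "fy", "cx", "cy" (pixels), "k1" (the pictures are not rectified: a ray, as slopes to the right and down, at radius r is drawn at 1 + k1 r^2 times it, then the intrinsics apply), "extrinsics" (4x4, takes a point from world to camera coordinates). Camera axes: x right, y down, z forward; pixel columns grow to the right and rows downward; lengths in m; the calibration is good to about 2 mm. A picture is of the moment at which its call begins. There is no depth.
- ctrl.close_job(): hands the job in; it is judged then, once.
Trained networks look in the newest picture that a camera, given by its name, has taken for a name from the list of things; names that differ only in an ending like _2 or _b are one class to them, and where a whole thing is asked for, a point or a joint stands for the part that bears it (a point fixed in the world has none). Each returns a list of dicts, best first, with "conf" (0 to 1); they miss things now and then, are a little off and sometimes report something else, mostly with a low value. They report only what shows in the picture. A call takes as long as a camera call. They do not tell look-alikes from the thing itself.
- vision.spot_in(camera, thing): "bbox" ([left, top, right, bottom] in pixels, round what is visible of it).
The state is a dict: "time": time; "joint_positions": joint angles; "qd": joint speeds; "joint_torque": joint torques, N m; "position": TCP position; "tool_rot": TCP orientation; "ft_force": force on the tool from outside, world axes, zero at the start; "torque": the same for the moment, N m; "grip_width": opening from 0.0 (shut) to 1.0 (fully open); "grip_force": force on a finger pad.
Only numpy, scipy, OpenCV 4.12 (cv2) and the standard library are available. Lean on these libraries where they do the work, as an engineer would, in place of code of your own. Each camera call takes 0.05 s, during which the arm holds its last target. There are 200 camera calls.

TASK

Set the loose screw bin down on the worktop in front of the bin rack's ramp, lengthwise and in line with the free bay, and then push it up the ramp and over the lip (do not lift it in) until it has dropped behind the lip and stands fully home against the back of the bay. Keep the bin upright and do not disturb the bin already in the rack or the other things.

Things in the scene. Friction and masses are not known exactly. Their poses are not given: they have to be found in the camera images.
- screw_bin: The bin to put away: open-topped blue plastic bin of screws, 66 (its x) x 100 (its y) x 43 (z) mm, walls 3 mm, about 0.2 to 0.45 kg, standing loose on the worktop to the right of the rack. Origin: centre of its underside; z up. It can be gripped across its 66 mm width, outside, from above. Either end may go first into the rack.
- bin_rack: Fixed two-bay rack of grey sheet metal, 160 mm wide (its y), 166 mm deep (its x). Origin: on the worktop at the middle of the ramp's foot; +x points up the ramp into the bays, z up. The two bays, 74 mm wide, centred at y = -39 and +39 mm, one free, one holding a bin, are parted by a 4 mm divider 50 mm high and closed by upright sides from x = 52 mm and an upright back at x = 162 mm.
- lip (a point): Middle of the flat top of the lip before the bays: 14 mm above the worktop, x = 53 mm in the rack's frame, 6 mm wide, as long as the rack is wide. A smooth aluminium ramp rises straight from the worktop at x = 0 to the lip's front edge at x = 50 mm. Behind the lip the bays' floor is 8 mm high (10 mm on the mat). Axes as the rack's.
- shelf_edge (a point): Middle of the lower front edge of the shelf over both bays: 85 mm above the worktop, x = 48 mm in the rack's frame; its rim goes up to 104 mm, small parts on it to 136 mm. A bin that is home has its near end 14 mm behind this edge, so at the end the pushing fingers must lean about 35 to 45 degrees, gripper towards the robot, to reach in below it. Axes as the rack's.
- bay_mat: Fixed black rubber mat, 102 x 70 x 2 mm, on the floor of the free bay; marks which bay is free. Origin: centre of its underside, 8 mm above the worktop; axes as the rack's.
- bay_home (a point): Point on top of the mat (10 mm above the worktop) where the centre of the bin's underside is when the bin is fully home against the back of the free bay (x = 112 mm in the rack's frame); axes as the rack's. The bin has 6 mm of play lengthwise between lip and back, and 4 mm at either side.
- parked_bin: Bystander: a bin of the same kind, already standing in the other bay. Origin: centre of its underside.
- setting_block: Bystander: steel setting block, 25 x 50 x 30 mm, to the right of the rack. Origin: centre of its underside.
- collet_nut: Bystander: round black collet nut, 53 mm across, 22 mm high, to the left of the rack. Origin: centre of its underside.
- stop_pin: Bystander: steel stepped stop pin standing upright, 30 mm across, 63 mm high, to the left of the rack. Origin: centre of its underside.
Things that resemble listed ones, but are neither listed nor needed, are in the scene too. What is shaped like the screw_bin but brown or yellow is not meant.

How it is judged:
By the outcome, as a careful person would: the job done as asked, in the order asked, and still so for the second after the job is handed in, with the robot touching nothing.
It also fails if it takes over 51 s, if anything falls off the work surface, if the arm or the gripper's body presses on something with over 40 N, if the wrist force passes 120 N, or if a joint passes its speed limit or range.

## Working session

There is one attempt and no reset: what is moved stays moved. The work goes in short steps, Python scripts to look and compute and a tool call to move; the robot and the scene stay as the last step left them, time stands still between calls to the robot, and variables do not carry over. Pictures are saved under pics/ and viewed, at most 10 in all, crops included, and the job is handed in when it is done.

Besides the shell and the picture viewer there is one more tool, called after "Emit:" as name(argument=value, ...) on one line, values as JSON. jog_arm: Moves the arm, as the interface text tells. Its arguments: {"type":"object","properties":{"increments":{"type":"array"},"grip_force":{"type":"number"}},"required":["increments"]}

```bash
ls; mkdir -p pics; cat > h.py <<'E'
import numpy as np, cv2
from scipy.spatial.transform import Rotation as R
from bench import ctrl, vision
def snap(n,fn=None):
    im=vision.get_image(n)
    if fn: cv2.imwrite('pics/'+fn,im['color'])
    return im
def K(im): return np.array([[im['fx'],0,im['cx']],[0,im['fy'],im['cy']],[0,0,1.]]),np.array([im['k1'],0,0,0,0.])
def ray(im,px,z):
    """world points on plane height z for pixels"""
    k,d=K(im); p=cv2.undistortPoints(np.array(px,float).reshape(-1,1,2),k,d).reshape(-1,2)
    # k1 model: drawn = (1+k1 r^2)*ray = cv2 model
    T=np.array(im['extrinsics']); Rr=T[:3,:3]; c=-Rr.T@T[:3,3]
    dd=np.c_[p,np.ones(len(p))]@Rr
    return c+dd*((z-c[2])/dd[:,2])[:,None]
def proj(im,P):
    k,d=K(im);T=np.array(im['extrinsics'])
    return cv2.projectPoints(np.array(P,float).reshape(-1,1,3),cv2.Rodrigues(T[:3,:3])[0],T[:3,3],k,d)[0].reshape(-1,2)
E
python3 - <<'E'
from h import *
s=ctrl.get_state();print({k:np.round(v,3) for k,v in s.items()})
for n in ['top','side']:
    im=snap(n,n+'0.png'); T=np.array(im['extrinsics']);print(n,(-T[:3,:3].T@T[:3,3]).round(3),im['fx'],im['k1'])
    for t in ['screw_bin','bin_rack','bay_mat','parked_bin','setting_block','collet_nut','stop_pin']:
        print(n,t,[(np.round(b['bbox']).astype(int).tolist(),round(b['conf'],2)) for b in vision.spot_in(n,t)][:4])
E
```

```text
pics
{'time': np.float64(0.0), 'joint_positions': array([-1.316,  0.322, -0.07 ,  1.452,  0.023,  1.371, -0.057]), 'qd': array([ 0.001,  0.001, -0.001,  0.   , -0.002, -0.001, -0.001]), 'joint_torque': array([ 1.0000e-03, -4.9131e+01, -4.0300e-01, -3.1252e+01, -6.4000e-02,
        4.4000e-02,  0.0000e+00]), 'position': array([0.155, 0.631, 0.189]), 'tool_rot': array([-3.770e-01, -3.119e+00,  3.000e-03]), 'ft_force': array([-0.301, -0.194, -0.269]), 'torque': array([ 0.006,  0.059, -0.041]), 'grip_force': np.float64(0.0), 'grip_width': np.float64(1.0)}
top [0.415 0.014 1.181] 439.83625030329756 -0.051817310654940794
top screw_bin [([209, 208, 256, 238], 0.92), ([385, 234, 428, 274], 0.89), ([443, 221, 492, 259], 0.68), ([237, 265, 279, 289], 0.58)]
top bin_rack [([276, 166, 350, 241], 0.75)]
top bay_mat []
top parked_bin []
top setting_block []
top collet_nut [([175, 252, 194, 275], 0.75)]
top stop_pin [([178, 198, 193, 206], 0.6)]
side [0.576 0.867 0.887] 553.3763367497857 0.029594697879921417
side screw_bin [([362, 279, 404, 334], 0.92), ([290, 312, 326, 377], 0.9), ([308, 165, 356, 209], 0.57), ([290, 131, 335, 170], 0.57)]
side bin_rack [([235, 205, 333, 300], 0.8)]
side bay_mat []
side parked_bin []
side setting_block []
side collet_nut [([362, 384, 392, 411], 0.81)]
side stop_pin [([275, 388, 296, 422], 0.65)]
```

View pics/top0.png

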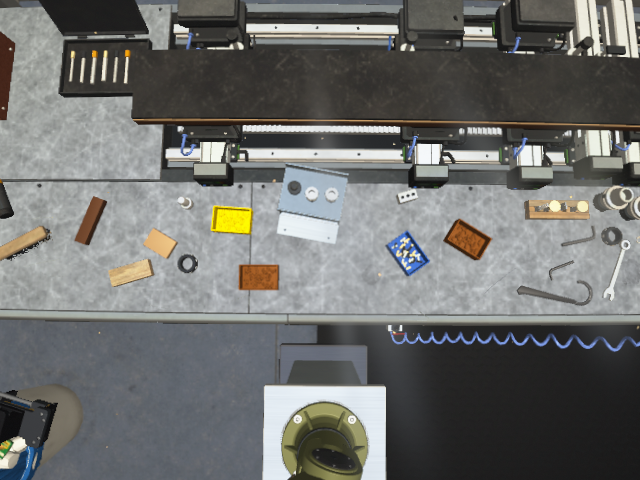

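View pics/side0.png

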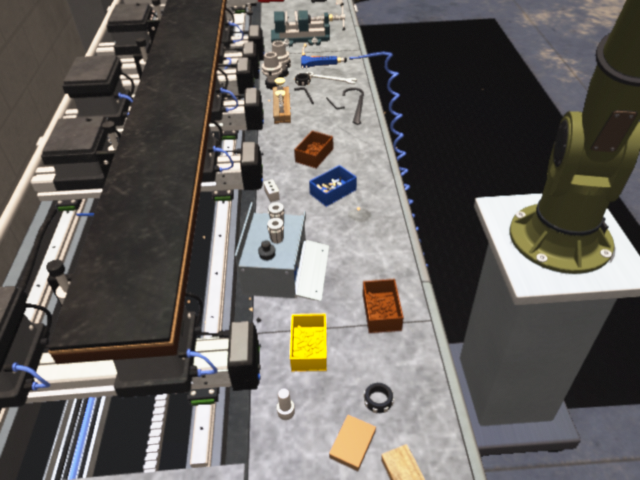

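The top picture shows the blue bin at (407,254), the rack at (312,205) with the ramp towards the robot, and the setting block at (407,197). Candidates for screw_bin are blue (407,254), brown (467,239), brown (258,277) and yellow (231,220). I choose the blue one by its colour and check it in a close crop.

```bash
python3 - <<'E'
import cv2,numpy as np
a=cv2.imread('pics/top0.png')[155:285,270:435]; a=cv2.resize(a,None,fx=4.6,fy=4.6,interpolation=cv2.INTER_CUBIC)
cv2.imwrite('pics/c1.png',a);print(a.shape)
b=cv2.imread('pics/side0.png')[155:310,225:365]; b=cv2.resize(b,None,fx=3.8,fy=3.8,interpolation=cv2.INTER_CUBIC);cv2.imwrite('pics/c2.png',b)
from h import *
im=vision.get_image('top')
hsv=cv2.cvtColor(im['color'],cv2.COLOR_BGR2HSV)
m=cv2.inRange(hsv,(100,120,60),(125,255,255)); m[:, :370]=0;m[:,445:]=0;m[:215]=0;m[290:]=0
m=cv2.morphologyEx(m,cv2.MORPH_CLOSE,np.ones((5,5)))
c=max(cv2.findContours(m,0,2)[0],key=cv2.contourArea)
r=cv2.minAreaRect(c);bx=cv2.boxPoints(r);print(r,bx)
w=ray(im,bx,0.043);print(w.round(4),np.linalg.norm(np.diff(w,axis=0),axis=1),w.mean(0))
E
```

```text
(598, 759, 3)
((407.7953186035156, 252.9932861328125), (38.25812911987305, 26.379268646240234), 55.00797653198242) [[386.02017 244.8859 ]
 [407.6309  229.75839]
 [429.57047 261.10068]
 [407.95975 276.22818]]
[[ 0.5178 -0.1566  0.043 ]
 [ 0.5579 -0.2136  0.043 ]
 [ 0.4764 -0.2696  0.043 ]
 [ 0.437  -0.2127  0.043 ]] [0.06966505 0.09887225 0.06919026] [ 0.49724958 -0.21313908  0.043     ]
```

View pics/c1.png

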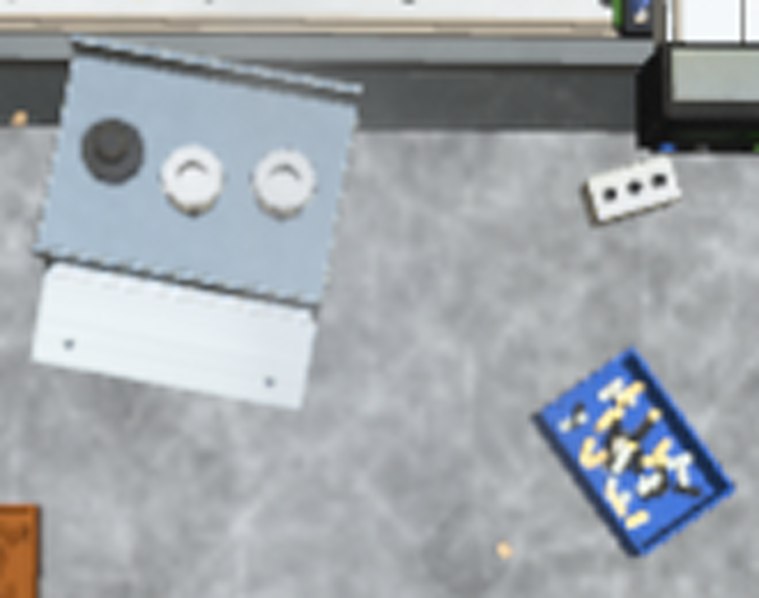

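View pics/c2.png

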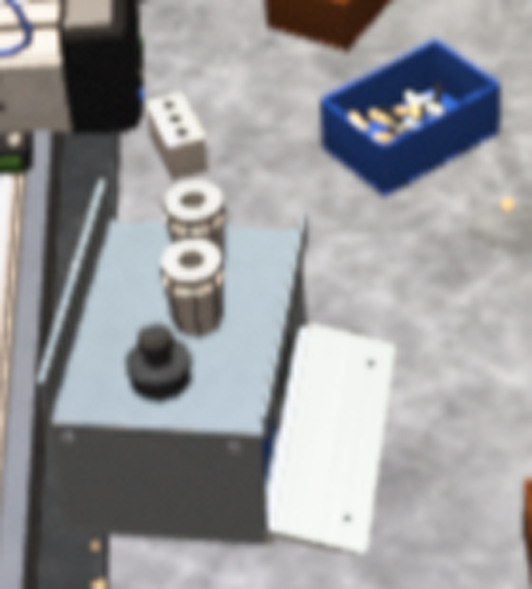

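The crops confirm the open blue bin with screws at (407,254). A trace of blue behind the rack's left front edge suggests that the parked bin is in the left bay. I work out the rack pose and the wrist camera mounting.

```bash
python3 - <<'E'
from h import *
im=vision.get_image('top')
f=lambda x,y:(270+x/4.6,155+y/4.6)
foot=ray(im,[f(32,361),f(300,409)],0.0); lip=ray(im,[f(50,263),f(318,318)],0.014); sh=ray(im,[f(37,250),f(318,303)],0.104)
for a in (foot,lip,sh):
    d=a[0]-a[1];print(a.round(4).tolist(),np.linalg.norm(d),np.degrees(np.arctan2(-d[0],d[1])),a.mean(0).round(4))
w=vision.get_image('wrist');s=ctrl.get_state()
Tw=np.eye(4);Tw[:3,:3]=R.from_rotvec(s['tool_rot']).as_matrix();Tw[:3,3]=s['position']
C=np.linalg.inv(Tw)@np.linalg.inv(np.array(w['extrinsics']));print(C.round(3),w['fx'],w['k1'],w['cx'],w['cy']);print(Tw.round(3))
np.save('C.npy',C)
E
```

```text
[[0.5504, 0.1316, 0.0], [0.5233, -0.026, 0.0]] 0.15986680599514824 -9.756548445958195 [0.5368 0.0528 0.    ]
[[0.6065, 0.1208, 0.014], [0.5752, -0.0358, 0.014]] 0.1596359256689872 -11.272880034363643 [0.5908 0.0425 0.014 ]
[[0.5987, 0.1197, 0.104], [0.571, -0.0319, 0.104]] 0.1541144849793577 -10.357681911796726 [0.5849 0.0439 0.104 ]
[[-0.001 -0.963 -0.268  0.073]
 [ 1.    -0.001  0.    -0.   ]
 [-0.    -0.268  0.963 -0.196]
 [ 0.     0.     0.     1.   ]] 361.82405465793096 -0.054218046258804165 315.48648599271837 245.57617379642699
[[-0.971  0.238  0.     0.155]
 [ 0.238  0.971  0.     0.631]
 [ 0.     0.    -1.     0.19 ]
 [ 0.     0.     0.     1.   ]]
```

Emit:
jog_arm(increments=[{"tx":-158,"ty":-132,"tz":-30},{"tx":-158,"ty":-132,"tz":-30},{"tx":-158,"ty":-132,"tz":-30},{"tx":-158,"ty":-132,"tz":-30},{"tx":-158,"ty":-132,"tz":-30}])

```text
validation failed for argument at $.in...
```

Emit:
jog_arm(increments=[{"tx":-158,"ty":-132,"tz":-30},{"tx":-158,"ty":-132,"tz":-30},{"tx":-158,"ty":-132,"tz":-30},{"tx":-158,"ty":-132,"tz":-30},{"tx":-158,"ty":-132,"tz":-30}])

```text
validation failed for argument at $.in...
```

Emit:
jog_arm(increments=[{"tx":-110,"ty":-175,"tz":20},{"tx":-110,"ty":-175,"tz":20},{"tx":-110,"ty":-175,"tz":20},{"tx":-110,"ty":-175,"tz":20},{"tx":-110,"ty":-175,"tz":20}])

```text
validation failed for argument at $.in...
```

Emit:
jog_arm(increments=[{"tx":-22,"ty":-36,"tz":30,"wy":-0.6},{"tx":-22,"ty":-36,"tz":30,"wy":-0.6},{"tx":-22,"ty":-36,"tz":30,"wy":-0.6},{"tx":-22,"ty":-36,"tz":30,"wy":-0.6},{"tx":-22,"ty":-36,"tz":30,"wy":-0.6}])

```text
validation failed for argument at $.in...
```

```bash
python3 - <<'E'
from h import *
s=ctrl.get_state();print({k:np.round(s[k],3) for k in ['time','joint_positions','position','tool_rot','ft_force']})
im=snap('wrist','w1.png')
print(vision.spot_in('wrist','bin_rack'),vision.spot_in('wrist','bay_mat'),vision.spot_in('wrist','parked_bin'))
o=np.array([.5368,.0528,0]);a=np.radians(-10.4);x=np.array([np.cos(a),np.sin(a),0]);y=np.array([-np.sin(a),np.cos(a),0]);z=np.array([0,0,1])
for p in [(0,80,0),(0,-80,0),(50,80,14),(50,-80,14),(48,80,85),(48,-80,85)]:
    print(p,proj(im,o+(p[0]*x+p[1]*y+p[2]*z)/1000).round(1))
E
```

```text
{'time': np.float64(0.95), 'joint_positions': array([-1.316,  0.321, -0.07 ,  1.451,  0.023,  1.371, -0.057]), 'position': array([0.155, 0.631, 0.19 ]), 'tool_rot': array([-0.377, -3.119, -0.   ]), 'ft_force': array([0.389, 0.082, 0.701])}
[] [] []
(0, 80, 0) [[ 66.4 534.8]]
(0, -80, 0) [[-22.7 529.8]]
(50, 80, 14) [[ 70.7 564.7]]
(50, -80, 14) [[-17.5 558.6]]
(48, 80, 85) [[ 43.  612.8]]
(48, -80, 85) [[-50.3 600.9]]
```

View pics/w1.png

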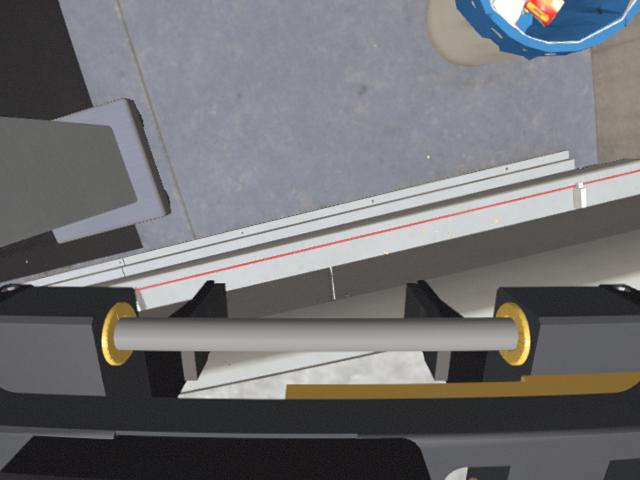

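That wrist picture shows only the floor beside the cart and the open fingers (rows above 290 are clear). The moves were refused, so I give all seven numbers in every row.

Emit:
jog_arm(increments=[{"tx":-158,"ty":-132,"tz":-30,"wx":0,"wy":0,"wz":0,"gripper":1},{"tx":-158,"ty":-132,"tz":-30,"wx":0,"wy":0,"wz":0,"gripper":1},{"tx":-158,"ty":-132,"tz":-30,"wx":0,"wy":0,"wz":0,"gripper":1},{"tx":-158,"ty":-132,"tz":-30,"wx":0,"wy":0,"wz":0,"gripper":1},{"tx":-158,"ty":-132,"tz":-30,"wx":0,"wy":0,"wz":0,"gripper":1}])

```text
time: 1.57
position: [0.2779, 0.4637, 0.2207]
tool_rot: [0.377, 3.119, 0.001]
ft_force: [0.8, 0.5, 0.5]
grip_width: 0.999
grip_force: 0.0
```

Emit:
jog_arm(increments=[{"tx":-158,"ty":-132,"tz":-30,"wx":0,"wy":0,"wz":0,"gripper":1},{"tx":-158,"ty":-132,"tz":-30,"wx":0,"wy":0,"wz":0,"gripper":1},{"tx":-158,"ty":-132,"tz":-30,"wx":0,"wy":0,"wz":0,"gripper":1},{"tx":-158,"ty":-132,"tz":-30,"wx":0,"wy":0,"wz":0,"gripper":1},{"tx":-158,"ty":-132,"tz":-30,"wx":0,"wy":0,"wz":0,"gripper":1}])

```text
time: 1.98
position: [0.3999, 0.2977, 0.2511]
tool_rot: [0.377, 3.118, 0.002]
ft_force: [1.4, 0.5, -0.1]
grip_width: 0.998
grip_force: 0.0
```

Emit:
jog_arm(increments=[{"tx":-110,"ty":-175,"tz":20,"wx":0,"wy":0,"wz":0,"gripper":1},{"tx":-110,"ty":-175,"tz":20,"wx":0,"wy":0,"wz":0,"gripper":1},{"tx":-110,"ty":-175,"tz":20,"wx":0,"wy":0,"wz":0,"gripper":1},{"tx":-110,"ty":-175,"tz":20,"wx":0,"wy":0,"wz":0,"gripper":1},{"tx":-110,"ty":-175,"tz":20,"wx":0,"wy":0,"wz":0,"gripper":1}])

```text
time: 2.4
position: [0.4644, 0.1012, 0.2306]
tool_rot: [0.377, 3.118, 0.002]
ft_force: [0.6, 0.4, -0.1]
grip_width: 0.998
grip_force: 0.0
```

Emit:
jog_arm(increments=[{"tx":-22,"ty":-36,"tz":30,"wx":0,"wy":-0.6,"wz":0,"gripper":1},{"tx":-22,"ty":-36,"tz":30,"wx":0,"wy":-0.6,"wz":0,"gripper":1},{"tx":-22,"ty":-36,"tz":30,"wx":0,"wy":-0.6,"wz":0,"gripper":1},{"tx":-22,"ty":-36,"tz":30,"wx":0,"wy":-0.6,"wz":0,"gripper":1},{"tx":-22,"ty":-36,"tz":30,"wx":0,"wy":-0.6,"wz":0,"gripper":1}])

```text
time: 2.82
position: [0.4862, 0.0698, 0.1993]
tool_rot: [0.332, 2.758, -0.054]
ft_force: [-0.6, 0.2, 1.3]
grip_width: 0.999
grip_force: 0.0
```

```bash
python3 - <<'E'
from h import *
s=ctrl.get_state();print({k:np.round(s[k],3) for k in ['time','joint_positions','position','tool_rot']})
im=snap('wrist','w1.png')
print(vision.spot_in('wrist','bay_mat'),vision.spot_in('wrist','parked_bin'))
o=np.array([.5368,.0528,0]);a=np.radians(-10.4);x=np.array([np.cos(a),np.sin(a),0]);y=np.array([-np.sin(a),np.cos(a),0]);z=np.array([0,0,1])
for p in [(0,80,0),(0,-80,0),(50,80,14),(50,-80,14),(48,80,85),(48,-80,85)]:
    print(p,proj(im,o+(p[0]*x+p[1]*y+p[2]*z)/1000).round(1))
E
```

```text
{'time': np.float64(2.817), 'joint_positions': array([-0.261, -0.296, -0.081,  2.109,  0.199,  1.025,  0.912]), 'position': array([0.486, 0.07 , 0.199]), 'tool_rot': array([ 0.332,  2.758, -0.054])}
[{'bbox': [254.1, 243.7, 314.2, 281.4], 'conf': 0.64}] [{'bbox': [320.7, 241.7, 384.6, 279.6], 'conf': 0.95}, {'bbox': [253.6, 242.3, 313.9, 279.3], 'conf': 0.31}]
(0, 80, 0) [[383.2 189.1]]
(0, -80, 0) [[239.3 197. ]]
(50, 80, 14) [[382.9 233.6]]
(50, -80, 14) [[245.1 240.6]]
(48, 80, 85) [[394.1 272.6]]
(48, -80, 85) [[234.2 280.2]]
```

View pics/w1.png

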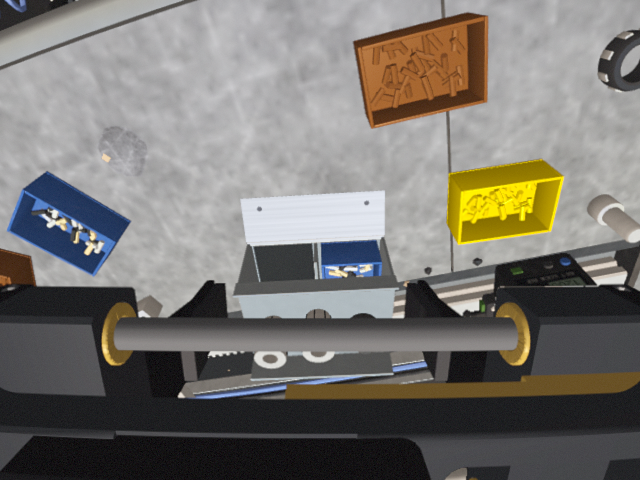

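The wrist picture shows the black mat in the image-left bay at (285,262), so the free bay is the right one, y_r = -39. The parked bin is at (350,262), and the blue screw bin is at (70,222). Next I refine the rack and bin poses.

```bash
cat >> h.py <<'E'
from scipy.optimize import minimize
def bluemask(im,box):
    hsv=cv2.cvtColor(im['color'],cv2.COLOR_BGR2HSV); m=cv2.inRange(hsv,(100,110,40),(128,255,255))
    k=np.zeros_like(m); l,t,r,b=[int(v) for v in box]; k[t:b,l:r]=255
    m=cv2.morphologyEx(m&k,cv2.MORPH_CLOSE,np.ones((9,9)))
    c=max(cv2.findContours(m,0,2)[0],key=cv2.contourArea); o=np.zeros_like(m);cv2.drawContours(o,[cv2.convexHull(c)],-1,255,-1);return o
B=np.array([(i*.033,j*.05,k*.043) for i in(-1,1) for j in(-1,1) for k in (0,1)])
def sil(im,p,z0=0,s=4):
    c,n=np.cos(p[2]),np.sin(p[2]); q=B@np.array([[c,n,0],[-n,c,0],[0,0,1]])+[p[0],p[1],z0]
    h=cv2.convexHull((proj(im,q)*s+s/2-.5).round().astype(np.int32)); m=np.zeros((480*s,640*s),np.uint8); cv2.fillConvexPoly(m,h,255);return m
def fitbin(im,box,p0,z0=0):
    t=cv2.resize(bluemask(im,box),None,fx=4,fy=4,interpolation=cv2.INTER_NEAREST)
    f=lambda p:np.count_nonzero(cv2.bitwise_xor(t,sil(im,p,z0)))/np.count_nonzero(t)
    r=minimize(f,p0,method='Nelder-Mead',options=dict(initial_simplex=np.array(p0)+np.vstack([np.zeros(3),np.diag([.01,.01,.1])]),xatol=1e-4,fatol=1e-4))
    return r.x,r.fun
E
python3 - <<'E'
from h import *
w=vision.get_image('wrist');t=vision.get_image('top')
p0=[.497,-.213,np.radians(34.5-90)]
for im,box in((w,(0,150,150,290)),(t,(375,222,440,285))):
    x,f=fitbin(im,box,p0);print('bin',x[:2].round(4),np.degrees(x[2]).round(1),round(f,3))
# ramp in wrist image
g=cv2.cvtColor(w['color'],cv2.COLOR_BGR2GRAY).astype(float);g=cv2.GaussianBlur(g,(3,3),0)
def edge(cols,r0,r1,ax):
    pts=[]
    for c in cols:
        l=g[r0:r1,c] if ax==0 else g[c,r0:r1]; d=np.abs(np.diff(l)); i=d.argmax()
        ww=d[max(0,i-2):i+3]; e=r0+.5+(np.arange(max(0,i-2),i-2+len(ww)+(max(0,2-i)))[:len(ww)]*ww).sum()/ww.sum()
        pts.append((c,e) if ax==0 else (e,c))
    return np.array(pts)
foot=ray(w,edge(range(250,378,2),182,206,0),0)
vx,vy,cx,cy=cv2.fitLine(foot[:,:2].astype(np.float32),cv2.DIST_HUBER,0,.001,.001).ravel();print('foot dir',np.degrees(np.arctan2(vy,vx)),cx,cy)
for nm,r0,r1 in(('R',232,256),('L',374,396)):
    e=edge(range(203,230,2),r0,r1,1); vv=cv2.fitLine(e.astype(np.float32),cv2.DIST_HUBER,0,.01,.01).ravel()
    print(nm,'side edge px at row 197,238',[(vv[2]+(r-vv[3])*vv[0]/vv[1]).round(1) for r in(191,197,238)])
E
```

```text
bin [ 0.4988 -0.2177] -54.7 0.017
bin [ 0.4989 -0.2158] -54.1 0.064
foot dir 79.86865 0.5346743 0.03108053
R side edge px at row 197,238 [np.float32(242.2), np.float32(243.0), np.float32(248.6)]
L side edge px at row 197,238 [np.float32(388.4), np.float32(388.4), np.float32(388.2)]
```

```bash
cat >> h.py <<'E'
def tgt(pos,yaw,lean=0):
    """tool y at world angle yaw(deg), leaning lean deg (gripper towards -fwd, fwd = yaw-90)"""
    a=np.radians(yaw); y=np.array([np.cos(a),np.sin(a),0]); f=np.array([np.sin(a),-np.cos(a),0]); l=np.radians(lean)
    z=np.sin(l)*f+np.cos(l)*np.array([0,0,-1.]); return np.array(pos),np.c_[np.cross(y,z),y,z]
def inc(T,S=None):
    if S is None:
        s=ctrl.get_state(); S=(np.array(s['position']),R.from_rotvec(s['tool_rot']).as_matrix())
    d=S[1].T@(T[0]-S[0])*1000; w=R.from_matrix(S[1].T@T[1]).as_rotvec()
    print('t',d.round(1),'w',w.round(3),'rows',round(max(np.linalg.norm(d)/41.7,np.degrees(np.linalg.norm(w))/7.16),1))
E
python3 - <<'E'
from h import *
T1=tgt((.499,-.2165,.12),125.6)
inc(T1); inc(tgt((.499,-.2165,.012),125.6),T1)
E
```

```text
t [ -48.  -273.   100.7] w [-0.152  0.34  -0.856] rows 7.5
t [  0.   0. 108.] w [0. 0. 0.] rows 2.6
```

Emit:
jog_arm(increments=[{"tx":-48,"ty":-273,"tz":101,"wx":-0.152,"wy":0.34,"wz":-0.856,"gripper":1},{"tx":-48,"ty":-273,"tz":101,"wx":-0.152,"wy":0.34,"wz":-0.856,"gripper":1},{"tx":-48,"ty":-273,"tz":101,"wx":-0.152,"wy":0.34,"wz":-0.856,"gripper":1},{"tx":-48,"ty":-273,"tz":101,"wx":-0.152,"wy":0.34,"wz":-0.856,"gripper":1},{"tx":-48,"ty":-273,"tz":101,"wx":-0.152,"wy":0.34,"wz":-0.856,"gripper":1}])

```text
time: 3.48
position: [0.4947, -0.0788, 0.1576]
tool_rot: [-0.284, 2.945, -0.033]
ft_force: [0.5, 0.9, -0.0]
grip_width: 1.006
grip_force: 0.0
```

```bash
python3 - <<'E'
from h import *
s=ctrl.get_state();print(np.round(s['joint_positions'],2),s['position'])
inc(tgt((.499,-.2165,.12),125.6))
E
```

```text
[-0.24 -0.15  0.33  2.03  0.04  1.07  1.84] [ 0.49466427 -0.07884442  0.15755278]
t [  28.9 -134.4   38.3] w [-0.077  0.168 -0.428] rows 3.7
```

Emit:
jog_arm(increments=[{"tx":29,"ty":-134,"tz":38,"wx":-0.077,"wy":0.168,"wz":-0.428,"gripper":1},{"tx":29,"ty":-134,"tz":38,"wx":-0.077,"wy":0.168,"wz":-0.428,"gripper":1},{"tx":29,"ty":-134,"tz":38,"wx":-0.077,"wy":0.168,"wz":-0.428,"gripper":1},{"tx":29,"ty":-134,"tz":38,"wx":-0.077,"wy":0.168,"wz":-0.428,"gripper":1},{"tx":29,"ty":-134,"tz":38,"wx":-0.077,"wy":0.168,"wz":-0.428,"gripper":1}])

```text
time: 3.9
position: [0.4968, -0.2222, 0.1192]
tool_rot: [0.949, -2.989, 0.01]
ft_force: [-0.5, -0.0, 0.8]
grip_width: 1.002
grip_force: 0.0
```

```bash
python3 - <<'E'
from h import *
s=ctrl.get_state();print(np.round(s['joint_positions'],2),s['position'])
inc(tgt((.499,-.2165,.012),125.6))
w=snap('wrist','w2.png'); hsv=cv2.cvtColor(w['color'],cv2.COLOR_BGR2HSV); m=cv2.inRange(hsv,(100,110,40),(128,255,255));ys,xs=np.nonzero(m);print(np.percentile(xs,[1,50,99]),np.percentile(ys,[1,50,99]))
x=(.499,-.2165,np.radians(-54.4));c,n=np.cos(x[2]),np.sin(x[2])
print(proj(w,[np.array([c*i*.033-n*j*.05+x[0],n*i*.033+c*j*.05+x[1],.043]) for i,j in((-1,-1),(-1,1),(1,1),(1,-1))]).round())
E
```

```text
[-0.12  0.15  0.53  1.83 -0.07  1.19  2.62] [ 0.49675023 -0.2222447   0.1191878 ]
t [ -5.9   3.9 107.1] w [-0.004 -0.007 -0.006] rows 2.6
[193. 324. 364.] [182. 248. 386.]
[[365. 185.]
 [361. 308.]
 [281. 309.]
 [276. 186.]]
```

View pics/w2.png

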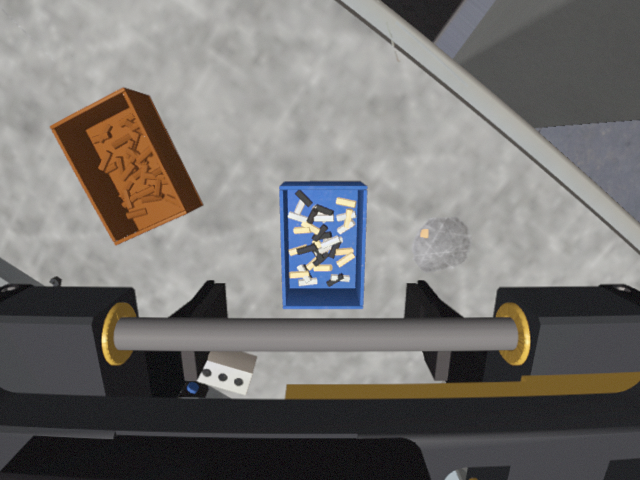

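The blue bin's rim has corners (280,184), (367,183), (363,307) and (283,307), so it lies about 2 mm off along tool y. The brown bin is at (126,165) and the setting block at (228,370), and both are clear of the fingers.

Emit:
jog_arm(increments=[{"tx":-5,"ty":6,"tz":20,"wx":0,"wy":-0.007,"wz":0,"gripper":1},{"tx":-5,"ty":6,"tz":50,"wx":0,"wy":-0.007,"wz":0,"gripper":1},{"tx":-5,"ty":6,"tz":80,"wx":0,"wy":-0.007,"wz":0,"gripper":1},{"tx":-5,"ty":6,"tz":105,"wx":0,"wy":-0.007,"wz":0,"gripper":1},{"tx":-5,"ty":6,"tz":105,"wx":0,"wy":-0.007,"wz":0,"gripper":1}])

```text
time: 4.37
position: [0.4948, -0.2047, 0.0109]
tool_rot: [0.955, -2.992, -0.007]
ft_force: [-1.1, 1.2, -0.0]
grip_width: 1.0
grip_force: 0.0
```

Emit:
jog_arm(increments=[{"tx":0,"ty":0,"tz":0,"wx":0,"wy":0,"wz":0,"gripper":0.6},{"tx":0,"ty":0,"tz":0,"wx":0,"wy":0,"wz":0,"gripper":0.6},{"tx":0,"ty":0,"tz":0,"wx":0,"wy":0,"wz":0,"gripper":0.6},{"tx":0,"ty":0,"tz":0,"wx":0,"wy":0,"wz":0,"gripper":0.6},{"tx":0,"ty":0,"tz":0,"wx":0,"wy":0,"wz":0,"gripper":0.6}], grip_force=25)

```text
time: 4.78
position: [0.4992, -0.2076, 0.0165]
tool_rot: [-0.949, 2.984, -0.0]
ft_force: [-0.3, 0.2, -0.2]
grip_width: 0.705
grip_force: 0.0
```

```bash
python3 - <<'E'
from h import *
s=ctrl.get_state();print({k:np.round(s[k],4) for k in ['time','position','tool_rot','ft_force','grip_width','grip_force']})
w=snap('wrist','w3.png');t=snap('top','t3.png')
a=cv2.resize(t['color'][200:300,360:480],(480,400),interpolation=cv2.INTER_CUBIC)
b=cv2.resize(w['color'][100:480,140:500],(379,400))[:,:310]
cv2.imwrite('pics/m3.png',np.hstack([a,b]))
s=ctrl.get_state();print({k:np.round(s[k],4) for k in ['time','position','tool_rot','ft_force','grip_width','grip_force']})
E
```

```text
{'time': np.float64(4.7833), 'position': array([ 0.4992, -0.2076,  0.0165]), 'tool_rot': array([-9.4920e-01,  2.9845e+00, -4.0000e-04]), 'ft_force': array([-0.2832,  0.2005, -0.1661]), 'grip_width': np.float64(0.7052), 'grip_force': np.float64(0.0)}
{'time': np.float64(4.8833), 'position': array([ 0.4986, -0.2076,  0.0159]), 'tool_rot': array([-9.4910e-01,  2.9854e+00,  6.0000e-04]), 'ft_force': array([ 0.3212, -0.8796, -0.348 ]), 'grip_width': np.float64(0.6383), 'grip_force': np.float64(0.0)}
```

View pics/m3.png

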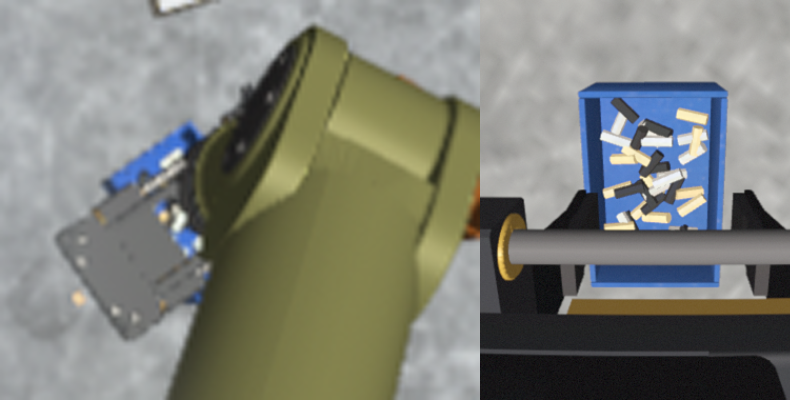

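The fingers straddle the bin (bin in crop columns 583–725, pads outside it) and have not touched it yet. The bin centre lies about 7 mm towards tool +x and 5 mm towards -y, so I shift and close further.

Emit:
jog_arm(increments=[{"tx":7,"ty":-5,"tz":4,"wx":0,"wy":0,"wz":0,"gripper":0.9},{"tx":7,"ty":-5,"tz":4,"wx":0,"wy":0,"wz":0,"gripper":0.8},{"tx":7,"ty":-5,"tz":4,"wx":0,"wy":0,"wz":0,"gripper":0.3},{"tx":7,"ty":-5,"tz":4,"wx":0,"wy":0,"wz":0,"gripper":0.3},{"tx":7,"ty":-5,"tz":4,"wx":0,"wy":0,"wz":0,"gripper":0.3}], grip_force=25)

```text
time: 5.3
position: [0.4953, -0.2153, 0.0114]
tool_rot: [-0.95, 2.987, 0.002]
ft_force: [-2.1, 0.8, 4.7]
grip_width: 0.643
grip_force: 2.5
```

Emit:
jog_arm(increments=[{"tx":0,"ty":0,"tz":0,"wx":0,"wy":0,"wz":0,"gripper":0.3},{"tx":0,"ty":0,"tz":0,"wx":0,"wy":0,"wz":0,"gripper":0.3},{"tx":0,"ty":0,"tz":0,"wx":0,"wy":0,"wz":0,"gripper":0.3},{"tx":0,"ty":0,"tz":0,"wx":0,"wy":0,"wz":0,"gripper":0.3},{"tx":0,"ty":0,"tz":0,"wx":0,"wy":0,"wz":0,"gripper":0.3}])

```text
time: 5.72
position: [0.4951, -0.2155, 0.0107]
tool_rot: [-0.95, 2.987, 0.001]
ft_force: [0.7, 0.1, -0.8]
grip_width: 0.332
grip_force: 0.0
```

```bash
python3 - <<'E'
from h import *
w=snap('wrist','w4.png')
s=ctrl.get_state();print({k:np.round(s[k],4) for k in ['time','position','tool_rot','ft_force','grip_width','grip_force']})
E
```

```text
{'time': np.float64(5.7667), 'position': array([ 0.4951, -0.2156,  0.0107]), 'tool_rot': array([-9.500e-01,  2.987e+00,  1.200e-03]), 'ft_force': array([-0.2076,  1.1473,  0.2369]), 'grip_width': np.float64(0.3166), 'grip_force': np.float64(0.0)}
```

View pics/w4.png

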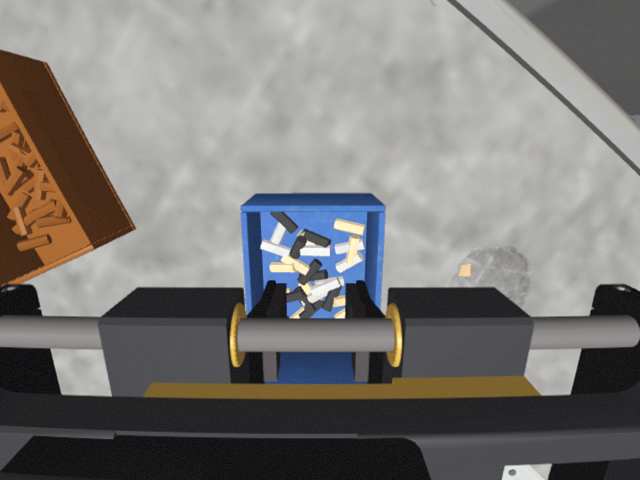

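The picture shows the fingers (tips at (270,283) and (362,283)) apparently within the bin's outline (columns 243–385), with no grip force. I check the bin's pose numerically before acting.

```bash
python3 - <<'E'
from h import *
w=vision.get_image('wrist');sd=snap('side','s5.png');s=ctrl.get_state()
print('t',s['time'],s['grip_width'])
hsv=cv2.cvtColor(w['color'],cv2.COLOR_BGR2HSV); m=cv2.inRange(hsv,(100,110,40),(128,255,255))
for r in (190,194,198,202,206,210,220,240,260,275,285,300,360,372,380):
    c=np.nonzero(m[r,200:430])[0]+200; print(r,(c.min(),c.max(),len(c)) if len(c) else None)
def corners(x,z):
    c,n=np.cos(x[2]),np.sin(x[2]);return [np.array([c*i*.033-n*j*.05+x[0],n*i*.033+c*j*.05+x[1],z]) for i,j in((-1,-1),(1,-1),(-1,1),(1,1))]
x=(.497,-.2155,np.radians(-54.4))
for z in(0,.043):print(z,proj(w,corners(x,z)).round().tolist())
T=R.from_rotvec(s['tool_rot']).as_matrix();p=np.array(s['position'])
print('tcp px',proj(w,p).round(),'pad inner tips',proj(w,[p+T@[0,d,0] for d in(-.014,.014,-.029,.029)]).round().tolist())
print('side pred',proj(sd,corners(x,0)+corners(x,.043)).round().tolist())
hsv=cv2.cvtColor(sd['color'],cv2.COLOR_BGR2HSV); m=cv2.inRange(hsv,(100,110,40),(128,255,255))[140:230,280:380]
ys,xs=np.nonzero(m);print('side blue',xs.min()+280,xs.max()+280,ys.min()+140,ys.max()+140,len(xs))
for r in range(0,90,4):
    c=np.nonzero(m[r])[0]
    if len(c):print(r+140,c.min()+280,c.max()+280,len(c),end='; ')
E
```

```text
t 5.8667 0.30606026022790694
190 None
194 (np.int64(256), np.int64(371), 116)
198 (np.int64(251), np.int64(375), 125)
202 (np.int64(246), np.int64(380), 135)
206 (np.int64(241), np.int64(384), 144)
210 (np.int64(241), np.int64(384), 144)
220 (np.int64(242), np.int64(384), 116)
240 (np.int64(243), np.int64(383), 73)
260 (np.int64(244), np.int64(382), 91)
275 (np.int64(245), np.int64(381), 108)
285 (np.int64(245), np.int64(380), 54)
300 (np.int64(245), np.int64(380), 31)
360 (np.int64(281), np.int64(350), 70)
372 (np.int64(279), np.int64(351), 73)
380 (np.int64(279), np.int64(352), 74)
0 [[372.0, 190.0], [256.0, 191.0], [366.0, 346.0], [264.0, 346.0]]
0.043 [[386.0, 203.0], [241.0, 204.0], [376.0, 389.0], [253.0, 389.0]]
tcp px [[316. 277.]] pad inner tips [[292.0, 277.0], [340.0, 277.0], [266.0, 277.0], [366.0, 277.0]]
side pred [[357.0, 189.0], [340.0, 177.0], [326.0, 206.0], [309.0, 193.0], [357.0, 175.0], [339.0, 164.0], [326.0, 192.0], [309.0, 180.0]]
side blue 310 355 168 205 811
168 333 333 1; 172 333 334 2; 176 319 355 22; 180 311 355 35; 184 310 355 21; 188 310 355 33; 192 310 350 37; 196 314 343 30; 200 319 335 17; 204 324 328 5;
```

The bin has not moved and stands flat, so the fingers never touched its walls. A gentle opening test will tell whether they are really between the walls.

Emit:
jog_arm(increments=[{"tx":0,"ty":0,"tz":0,"wx":0,"wy":0,"wz":0,"gripper":0.45},{"tx":0,"ty":0,"tz":0,"wx":0,"wy":0,"wz":0,"gripper":0.45},{"tx":0,"ty":0,"tz":0,"wx":0,"wy":0,"wz":0,"gripper":0.45},{"tx":0,"ty":0,"tz":0,"wx":0,"wy":0,"wz":0,"gripper":0.45},{"tx":0,"ty":0,"tz":0,"wx":0,"wy":0,"wz":0,"gripper":0.45}], grip_force=5)

```text
time: 6.28
position: [0.4953, -0.2155, 0.011]
tool_rot: [-0.95, 2.987, 0.002]
ft_force: [0.1, 0.2, -0.4]
grip_width: 0.444
grip_force: 0.0
```

Emit:
jog_arm(increments=[{"tx":0,"ty":0,"tz":0,"wx":0,"wy":0,"wz":0,"gripper":0.72},{"tx":0,"ty":0,"tz":0,"wx":0,"wy":0,"wz":0,"gripper":0.72},{"tx":0,"ty":0,"tz":0,"wx":0,"wy":0,"wz":0,"gripper":0.72},{"tx":0,"ty":0,"tz":0,"wx":0,"wy":0,"wz":0,"gripper":0.72},{"tx":0,"ty":0,"tz":0,"wx":0,"wy":0,"wz":0,"gripper":0.72}], grip_force=5)

```text
time: 6.7
position: [0.4959, -0.2159, 0.0115]
tool_rot: [-0.949, 2.986, 0.0]
ft_force: [0.9, -1.3, 2.2]
grip_width: 0.694
grip_force: 1.4
```

```bash
python3 - <<'E'
from h import *
s=ctrl.get_state();print({k:np.round(s[k],4) for k in ['time','position','ft_force','grip_width','grip_force']})
w=snap('wrist','w5.png')
hsv=cv2.cvtColor(w['color'],cv2.COLOR_BGR2HSV); m=cv2.inRange(hsv,(100,110,40),(128,255,255))
g=cv2.cvtColor(w['color'],cv2.COLOR_BGR2GRAY)
for r in (206,240,275,285,300,372,380):
    c=np.nonzero(m[r,200:430])[0]+200; print(r,(c.min(),c.max(),len(c)) if len(c) else None)
# ascii of left finger region: B blue, # dark, . bright
for r in range(264,396,4):
    print(r,''.join('B' if m[r,c] else '#' if g[r,c]<60 else '+' if g[r,c]<120 else '.' for c in range(190,440,3)))
E
```

```text
{'time': np.float64(6.7), 'position': array([ 0.4959, -0.2159,  0.0115]), 'ft_force': array([ 0.8651, -1.2903,  2.1919]), 'grip_width': np.float64(0.6943), 'grip_force': np.float64(1.4413)}
206 (np.int64(243), np.int64(386), 144)
240 (np.int64(245), np.int64(384), 70)
275 (np.int64(247), np.int64(382), 99)
285 (np.int64(253), np.int64(379), 83)
300 (np.int64(254), np.int64(378), 35)
372 (np.int64(253), np.int64(377), 125)
380 (np.int64(254), np.int64(376), 123)
264 ...................BBBBBBBB..............++++BBBB.......BBBBBBBBB...................
268 ...................BBBBBBBB..............+++BBBBBB...BBBBBBBBBBBB...................
272 ...................BBBBBBBBBBBBBBBBBB+..++++++#BBBBBBBBBBBBBBBBBB...................
276 ...................BBBBBBBBBBBBBBBBBB+++++++++#.....BBBBBBBBBBBBB...................
280 ...............++..BBBBBBBBBBBBBBBBBB+++.B..........BBBBBBBBBBBBB..++...............
284 ..............+######BBBBBBBBBBBBBBBB...............BBBBBBBBBBBB######..............
288 ..............#######BBBBBBBBBB...BB++...........++BBBBBBBBBBBBB#######.............
292 .......
[... 1602 characters left out ...]
###++++##+....BBBBBBBBBBBBBBBBBBBBBBBBBBBBBBBBBBBBBBBBBB.....##+++++#########
368 ##########+++++#.....BBBBBBBBBBBBBBBBBBBBBBBBBBBBBBBBBBBBBBBBBB.....+#+++++#########
372 ##########+++++#.....BBBBBBBBBBBBBBBBBBBBBBBBBBBBBBBBBBBBBBBBBB......#++++##########
376 ##########+++++......BBBBBBBBBBBBBBBBBBBBBBBBBBBBBBBBBBBBBBBBBB......+++++##########
380 ###########++++.......BBBBBBBBBBBBBBBBBBBBBBBBBBBBBBBBBBBBBBBBB.......++++##########
384 ##########+.++++++++++++++++++++++++++++++++++++++++++++++++++++++++++++++++++++++++
388 ##########..++++++++++++++++++++++++++++++++++++++++++++++++++++++++++++++++++++++++
392 #########+.+++++++++++++++++++++++++++++++++++++++++++++++++++++++++++++++++++++++++
```

Emit:
jog_arm(increments=[{"tx":0,"ty":0,"tz":0,"wx":0,"wy":0,"wz":0,"gripper":1},{"tx":0,"ty":0,"tz":0,"wx":0,"wy":0,"wz":0,"gripper":1},{"tx":0,"ty":0,"tz":0,"wx":0,"wy":0,"wz":0,"gripper":1},{"tx":0,"ty":0,"tz":0,"wx":0,"wy":0,"wz":0,"gripper":1},{"tx":0,"ty":0,"tz":2,"wx":0,"wy":0,"wz":0,"gripper":1}], grip_force=25)

```text
time: 7.17
position: [0.4956, -0.2154, 0.0098]
tool_rot: [-0.95, 2.986, 0.001]
ft_force: [-2.6, -1.4, 12.8]
grip_width: 0.971
grip_force: 6.4
```

Emit:
jog_arm(increments=[{"tx":0,"ty":0,"tz":3,"wx":0,"wy":0,"wz":0,"gripper":1},{"tx":0,"ty":0,"tz":6,"wx":0,"wy":0,"wz":0,"gripper":1},{"tx":0,"ty":0,"tz":9,"wx":0,"wy":0,"wz":0,"gripper":1},{"tx":0,"ty":0,"tz":10,"wx":0,"wy":0,"wz":0,"gripper":1},{"tx":0,"ty":0,"tz":11,"wx":0,"wy":0,"wz":0,"gripper":1}])

```text
time: 7.58
position: [0.5025, -0.2241, 0.004]
tool_rot: [-0.942, 2.977, -0.024]
ft_force: [2.0, -10.7, 22.4]
grip_width: 1.0
grip_force: 12.2
```

```bash
python3 - <<'E'
from h import *
for i in range(2):
    w=vision.get_image('wrist'); s=ctrl.get_state();print({k:np.round(s[k],4).tolist() for k in ['time','position','tool_rot','ft_force','torque','grip_width','grip_force']})
cv2.imwrite('pics/w6.png',w['color']);sd=snap('side','s6.png')
hsv=cv2.cvtColor(w['color'],cv2.COLOR_BGR2HSV); m=cv2.inRange(hsv,(100,110,40),(128,255,255));g=cv2.cvtColor(w['color'],cv2.COLOR_BGR2GRAY)
for r in range(170,320,6):
    print(r,''.join('B' if m[r,c] else 'o' if hsv[r,c,0]<20 and hsv[r,c,1]>120 else '#' if g[r,c]<60 else '+' if g[r,c]<120 else '.' for c in range(100,540,5)))
x=(.497,-.2155,np.radians(-54.4));c,n=np.cos(x[2]),np.sin(x[2])
print(proj(w,[np.array([c*i*.033-n*j*.05+x[0],n*i*.033+c*j*.05+x[1],.043]) for i,j in((-1,-1),(-1,1),(1,1),(1,-1))]).round().tolist())
print(vision.spot_in('side','screw_bin')[:4])
E
```

```text
{'time': 7.6333, 'position': [0.5026, -0.2242, 0.004], 'tool_rot': [-0.9417, 2.9767, -0.0243], 'ft_force': [2.4996, -10.4228, 19.8166], 'torque': [-3.1254, -0.9959, -0.2606], 'grip_width': 0.9978, 'grip_force': 11.4093}
{'time': 7.6833, 'position': [0.5025, -0.2241, 0.004], 'tool_rot': [-0.9416, 2.9769, -0.0239], 'ft_force': [1.7156, -9.6328, 20.6173], 'torque': [-3.1269, -0.9326, -0.2313], 'grip_width': 1.0029, 'grip_force': 11.4118}
170 oooo....................................................................................
176 ooooo...................................................................................
182 ooooo+..................................................................................
188 oooooo..................................................................................
194 ooooooo...........................+BB++.................................................
200 ooooooo+....................+BBBBBBBBBBBBBBBBBBBBBB+....................................
206 oooooooo................BBBBBBBBBBBBBBBBBBBBBBBBBBBBBBBBBB..............................
212 oooooo
[... 1244 characters left out ...]
+++++BBBBBBBBBBB.....#####.............########
296 #######+...........######BBBBBBBBBBBBBB.B+......BBBBBBBBB.....######............########
302 ####+###..........#######BBBBBBBBB.+####+.......BBBBBBBBB....+#######..........+##o#####
308 ###+o+o#........+#########BBBBBBBB+++++#+.....++BBBBBBBBB....##########........#++o.o###
314 ##.o+o+o.......###########BBBBBBBBBBBBBB+....++BBBBBBBBBB....###########.......#++++.###
[[413.0, 203.0], [399.0, 396.0], [272.0, 396.0], [261.0, 204.0]]
[{'bbox': [291.2, 312.4, 326.9, 374.9], 'conf': 0.93}, {'bbox': [301.6, 162.5, 355.9, 193.5], 'conf': 0.9}, {'bbox': [364.2, 279.6, 404.4, 332.6], 'conf': 0.81}, {'bbox': [291.6, 143.0, 328.7, 166.2], 'conf': 0.67}]
```

```bash
python3 - <<'E'
import cv2,numpy as np
w=cv2.imread('pics/w6.png')[150:400,100:500]; s=cv2.imread('pics/s6.png')[90:240,250:410]
a=cv2.resize(w,(800//2,250)); b=cv2.resize(s,(640,600)[:2] if 0 else (400,375),interpolation=cv2.INTER_CUBIC)
c=cv2.imread('pics/w5.png')[150:400,100:500];d=cv2.imread('pics/s5.png')[90:240,250:410]
o=np.vstack([np.hstack([a,c]),np.hstack([b,cv2.resize(d,(400,375),interpolation=cv2.INTER_CUBIC)])[:350]])
cv2.imwrite('pics/m6.png',o);print(o.shape)
E
```

```text
(600, 800, 3)
```

View pics/m6.png

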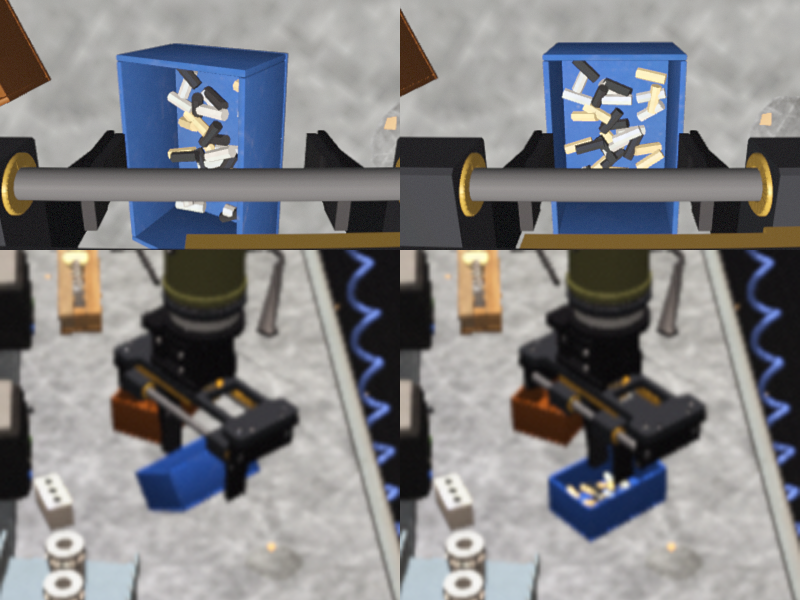

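The composite shows the bin now rolled about its long axis, its tool +y side lifted (lower left). Before the opening it stood flat with the fingers inside (lower right). I back off: first I compare the fingertip pixel (344,190) in the side view with the pose.

```bash
python3 - <<'E'
from h import *
import json
s=ctrl.get_state(); T=R.from_rotvec(s['tool_rot']).as_matrix();p=np.array(s['position'])
sd=vision.get_image('side')
for d in(-.058,-.043,.043,.058): print(d,(p+T@[0,d,0]).round(3),proj(sd,[p+T@[0,d,0],p+T@[0,d,-.03],p+T@[0,d,-.07]]).round().tolist())
g=cv2.cvtColor(sd['color'],cv2.COLOR_BGR2GRAY);hsv=cv2.cvtColor(sd['color'],cv2.COLOR_BGR2HSV); m=cv2.inRange(hsv,(100,110,30),(128,255,255))
for r in range(150,206,2): print(r,''.join('B' if m[r,c] else '#' if g[r,c]<70 else '+' if g[r,c]<120 else '.' for c in range(296,374)))
E
```

```text
-0.058 [ 0.536 -0.272  0.005] [[316.0, 177.0], [316.0, 167.0], [316.0, 155.0]]
-0.043 [ 0.527 -0.259  0.005] [[320.0, 180.0], [320.0, 170.0], [320.0, 157.0]]
0.043 [ 0.478 -0.189  0.003] [[342.0, 196.0], [342.0, 187.0], [342.0, 174.0]]
0.058 [ 0.469 -0.177  0.003] [[346.0, 199.0], [346.0, 190.0], [346.0, 177.0]]
150 ############+####+++++#################+........+++++++######++++++++.........
152 #########+++++++####+++++##############++.........+++++###############++......
154 ###############+######+++.++####+..++#####++........+####################+....
156 #########################+++.++.......+######+...+++#####################+....
158 ############################++...........+###############################+....
160 ###########################+..++..........+#############################+.....
162 +++#######################+......++....+++############+################+......
164 .......+++################+.......++###################################.......
166 ..............+++##########.....BBBBB#################################+.......
168 ..................+######BB+BBBBBBB
[... 837 characters left out ...]
..####++............................
190 ............+BBBBBBBBBBBBBBBBBBBBBB+.........+................................
192 .............+BBBBBBBBBBBBBBBBB+..............................................
194 .................++++++++++++.................................................
196 ..............................................................................
198 ..............................................................................
200 ..............................................................................
202 ..............................................................................
204 ..............................................................................
```

The real finger ends show about 28 mm higher than the stated TCP. The tip is at row 189 against a predicted row of 198, so they only grazed over the rim. I lift slowly so that the bin settles flat again.

Emit:
jog_arm(increments=[{"tx":0,"ty":0,"tz":-6,"wx":0,"wy":0,"wz":0,"gripper":1},{"tx":0,"ty":0,"tz":-12,"wx":0,"wy":0,"wz":0,"gripper":1},{"tx":0,"ty":0,"tz":-20,"wx":0,"wy":0,"wz":0,"gripper":1},{"tx":0,"ty":0,"tz":-30,"wx":0,"wy":0,"wz":0,"gripper":1},{"tx":0,"ty":0,"tz":-45,"wx":0,"wy":0,"wz":0,"gripper":1}])

```text
time: 8.25
position: [0.4932, -0.2144, 0.0419]
tool_rot: [-0.952, 2.99, 0.006]
ft_force: [-0.0, -0.2, 0.2]
grip_width: 0.997
grip_force: 0.0
```

Emit:
jog_arm(increments=[{"tx":0,"ty":0,"tz":-60,"wx":0,"wy":0,"wz":0,"gripper":1},{"tx":0,"ty":0,"tz":-60,"wx":0,"wy":0,"wz":0,"gripper":1},{"tx":0,"ty":0,"tz":-60,"wx":0,"wy":0,"wz":0,"gripper":1},{"tx":0,"ty":0,"tz":-60,"wx":0,"wy":0,"wz":0,"gripper":1},{"tx":0,"ty":0,"tz":-60,"wx":0,"wy":0,"wz":0,"gripper":1}])

```text
time: 8.67
position: [0.4937, -0.215, 0.102]
tool_rot: [-0.951, 2.988, 0.004]
ft_force: [0.2, -0.5, 0.1]
grip_width: 1.0
grip_force: 0.0
```

```bash
cat >> h.py <<'E'
def asc(im,l,t,r,b,dx,dy):
    hsv=cv2.cvtColor(im['color'],cv2.COLOR_BGR2HSV);g=hsv[...,2];m=cv2.inRange(hsv,(100,110,30),(128,255,255))
    for y in range(t,b,dy): print(y,''.join('B' if m[y,x] else 'o' if hsv[y,x,0]<20 and hsv[y,x,1]>120 else '#' if g[y,x]<70 else '+' if g[y,x]<120 else '.' for x in range(l,r,dx)))
def rs(*e):
    s=ctrl.get_state();print({k:np.round(s[k],4).tolist() for k in ['time','position','tool_rot','ft_force','grip_width','grip_force',*e]})
E
python3 - <<'E'
from h import *
w=vision.get_image('wrist');rs('joint_positions')
print(vision.spot_in('wrist','screw_bin')[:2])
x,f=fitbin(w,(190,90,460,318),[.499,-.2165,np.radians(-54.4)]);print('bin',x[:2].round(4),np.degrees(x[2]).round(1),round(f,3))
asc(w,180,100,470,324,6,8)
E
```

```text
{'time': 8.7167, 'position': [0.4934, -0.215, 0.1015], 'tool_rot': [-0.951, 2.9888, 0.0045], 'ft_force': [0.1737, 0.1774, -0.2838], 'grip_width': 0.9949, 'grip_force': 0.0, 'joint_positions': [-0.0353, 0.149, 0.4375, 1.8592, -0.0751, 1.1464, 2.6157]}
[{'bbox': [22.2, 80.2, 187.4, 243.7], 'conf': 0.78}, {'bbox': [262.9, 178.8, 358.7, 316.7], 'conf': 0.55}]
bin [ 0.4982 -0.2149] -54.8 0.014
100 ................................................+
108 .................................................
116 .................................................
124 .................................................
132 .................................................
140 .................................................
148 .................................................
156 .................................................
164 .................................................
172 .................................................
180 ................BBBBBBBBBBBBB+...................
188 ...............BBBBBBBBBBBBBBB...................
196 o..............BBB++BBBBB.BBBB...................
204 o+.............BBB...+BBB....B...................
212 ...............BB..B+#+++BB.BB...................
220 ...............BB...+.......BB...................
228 ...............BBB....+BB...BB...................
236 ...............BBBBBB.#+BBBBBB...................
244 ...............BBBBBB....+BBBB...................
252 ...............B+.++++..+...BB...................
260 ...............BBBBBB.+B+B..BB...................
268 ...............BBB.#.#..B.BBBB...................
276 ...............BB...BBBBBBBBBB...................
284 ....####.......BBB....BB.+.BBB........####.......
292 ...#####.......BBBBBBBBBBBBBBB........#####......
300 ..######.......BBBBBBBBBBBBBBB........######.....
308 +#######.......BBBBBBBBBBBBBBB........########...
316 ########..............................#########+.
```

Emit:
jog_arm(increments=[{"tx":-4,"ty":-3,"tz":30,"wx":0,"wy":0,"wz":0,"gripper":1},{"tx":-4,"ty":-3,"tz":60,"wx":0,"wy":0,"wz":0,"gripper":1},{"tx":-4,"ty":-3,"tz":85,"wx":0,"wy":0,"wz":0,"gripper":1},{"tx":-4,"ty":-3,"tz":100,"wx":0,"wy":0,"wz":0,"gripper":1},{"tx":-4,"ty":-3,"tz":106,"wx":0,"wy":0,"wz":0,"gripper":1}])

```text
time: 9.18
position: [0.4969, -0.2143, -0.0072]
tool_rot: [-0.952, 2.993, 0.008]
ft_force: [-0.2, -0.3, -0.1]
grip_width: 0.998
grip_force: 0.0
```

Emit:
jog_arm(increments=[{"tx":0,"ty":0,"tz":3,"wx":0,"wy":0,"wz":0,"gripper":1},{"tx":0,"ty":0,"tz":6,"wx":0,"wy":0,"wz":0,"gripper":1},{"tx":0,"ty":0,"tz":8,"wx":0,"wy":0,"wz":0,"gripper":1},{"tx":0,"ty":0,"tz":8,"wx":0,"wy":0,"wz":0,"gripper":1},{"tx":0,"ty":0,"tz":8,"wx":0,"wy":0,"wz":0,"gripper":1}])

```text
time: 9.6
position: [0.5011, -0.2158, -0.0102]
tool_rot: [-0.949, 2.985, 0.0]
ft_force: [-0.6, 0.4, -0.1]
grip_width: 0.998
grip_force: 0.0
```

TCP z = -10 mm without contact confirms the offset. I close now.

Emit:
jog_arm(increments=[{"tx":2,"ty":2,"tz":4,"wx":0,"wy":0,"wz":0,"gripper":0.5},{"tx":2,"ty":2,"tz":4,"wx":0,"wy":0,"wz":0,"gripper":0.5},{"tx":2,"ty":2,"tz":4,"wx":0,"wy":0,"wz":0,"gripper":0.5},{"tx":2,"ty":2,"tz":4,"wx":0,"wy":0,"wz":0,"gripper":0.5},{"tx":2,"ty":2,"tz":4,"wx":0,"wy":0,"wz":0,"gripper":0.5}], grip_force=25)

```text
time: 10.02
position: [0.4977, -0.215, -0.0149]
tool_rot: [-0.95, 2.986, 0.002]
ft_force: [-0.5, 0.4, -0.3]
grip_width: 0.759
grip_force: 25.0
```

```bash
python3 - <<'E'
from h import *
w=vision.get_image('wrist');rs('joint_positions')
a=np.radians(-10.2);xh=np.array([np.cos(a),np.sin(a),0]);yh=np.array([-np.sin(a),np.cos(a),0]);o=np.array([.537,.054,0])
for xr in(-60,-100): print('place',xr,(o+xh*xr/1000-yh*.039).round(4))
E
```

```text
{'time': 10.0667, 'position': [0.4977, -0.215, -0.0149], 'tool_rot': [-0.9499, 2.9865, 0.0015], 'ft_force': [-0.5294, -0.0403, 0.8432], 'grip_width': 0.7562, 'grip_force': 24.9972, 'joint_positions': [0.0373, 0.2974, 0.369, 1.95, -0.1412, 0.9127, 2.6643]}
place -60 [0.471  0.0262 0.    ]
place -100 [0.4317 0.0333 0.    ]
```

Gripped: the opening is 66 mm at 25 N. I compute the carry in exact steps.

```bash
python3 - <<'E'
from h import *
S0=tgt((.4977,-.215,.0401),125.3)
M=tgt((.4977-.025*.5,-.215+.241*.5,.0401),102.5);E=tgt((.4725,.026,.0401),79.8)
inc(M,S0);inc(E,M)
E
```

```text
t [-59.4 105.6   0. ] w [0.    0.    0.398] rows 3.2
t [-13.7 120.4   0. ] w [0.    0.    0.396] rows 3.2
```

Emit:
jog_arm(increments=[{"tx":0,"ty":0,"tz":-8,"wx":0,"wy":0,"wz":0,"gripper":0.5},{"tx":0,"ty":0,"tz":-22,"wx":0,"wy":0,"wz":0,"gripper":0.5},{"tx":0,"ty":0,"tz":-40,"wx":0,"wy":0,"wz":0,"gripper":0.5},{"tx":0,"ty":0,"tz":-55,"wx":0,"wy":0,"wz":0,"gripper":0.5},{"tx":0,"ty":0,"tz":-55,"wx":0,"wy":0,"wz":0,"gripper":0.5}])

```text
time: 10.48
position: [0.4992, -0.2161, 0.0428]
tool_rot: [-0.948, 2.983, -0.003]
ft_force: [1.2, -0.8, -4.3]
grip_width: 0.756
grip_force: 25.0
```

Lifted (fz -4.3 N, so about 0.4 kg). Now I carry it over.

Emit:
jog_arm(increments=[{"tx":-12,"ty":21,"tz":0,"wx":0,"wy":0,"wz":0.08,"gripper":0.5},{"tx":-24,"ty":42,"tz":0,"wx":0,"wy":0,"wz":0.16,"gripper":0.5},{"tx":-36,"ty":63,"tz":0,"wx":0,"wy":0,"wz":0.24,"gripper":0.5},{"tx":-48,"ty":84,"tz":0,"wx":0,"wy":0,"wz":0.32,"gripper":0.5},{"tx":-59.4,"ty":105.6,"tz":0,"wx":0,"wy":0,"wz":0.398,"gripper":0.5}])

```text
time: 10.9
position: [0.4836, -0.0935, 0.0392]
tool_rot: [-0.334, 3.118, 0.004]
ft_force: [-0.0, -0.8, -4.1]
grip_width: 0.759
grip_force: 25.0
```

Emit:
jog_arm(increments=[{"tx":-3,"ty":27,"tz":0,"wx":0,"wy":0,"wz":0.09,"gripper":0.5},{"tx":-6,"ty":54,"tz":0,"wx":0,"wy":0,"wz":0.18,"gripper":0.5},{"tx":-9,"ty":81,"tz":0,"wx":0,"wy":0,"wz":0.27,"gripper":0.5},{"tx":-12,"ty":105,"tz":0,"wx":0,"wy":0,"wz":0.35,"gripper":0.5},{"tx":-13.7,"ty":120.4,"tz":0,"wx":0,"wy":0,"wz":0.396,"gripper":0.5}])

```text
time: 11.32
position: [0.4706, 0.0289, 0.0395]
tool_rot: [0.281, 3.125, 0.007]
ft_force: [0.8, 0.2, -3.7]
grip_width: 0.755
grip_force: 25.0
```

Emit:
jog_arm(increments=[{"tx":0,"ty":0,"tz":10,"wx":0,"wy":0,"wz":0,"gripper":0.5},{"tx":0,"ty":0,"tz":20,"wx":0,"wy":0,"wz":0,"gripper":0.5},{"tx":0,"ty":0,"tz":28,"wx":0,"wy":0,"wz":0,"gripper":0.5},{"tx":0,"ty":0,"tz":35,"wx":0,"wy":0,"wz":0,"gripper":0.5},{"tx":0,"ty":0,"tz":35,"wx":0,"wy":0,"wz":0,"gripper":0.5}])

```text
time: 11.73
position: [0.4704, 0.0244, 0.0033]
tool_rot: [0.282, 3.126, 0.004]
ft_force: [0.3, 0.8, -4.2]
grip_width: 0.758
grip_force: 25.0
```

```bash
python3 - <<'E'
from h import *
rs('joint_positions'); w=snap('wrist','w7.png');sd=snap('side','s7.png');rs()
s=ctrl.get_state();T=R.from_rotvec(s['tool_rot']).as_matrix();print('tooly',np.degrees(np.arctan2(T[1,1],T[0,1])),'z',T[:,2].round(3))
E
```

```text
{'time': 11.7333, 'position': [0.4704, 0.0244, 0.0033], 'tool_rot': [0.2821, 3.1264, 0.0036], 'ft_force': [0.3051, 0.8327, -4.2041], 'grip_width': 0.758, 'grip_force': 24.9976, 'joint_positions': [-0.3401, 0.1254, 0.2463, 2.0976, -0.0406, 0.9198, 1.3196]}
{'time': 11.8333, 'position': [0.4719, 0.0249, 0.005], 'tool_rot': [0.2814, 3.1236, 0.005], 'ft_force': [0.9219, 0.5715, -3.8614], 'grip_width': 0.7574, 'grip_force': 24.9976}
tooly 79.70538036807206 z [ 0.006  0.003 -1.   ]
```

Emit:
jog_arm(increments=[{"tx":0,"ty":0,"tz":7,"wx":0,"wy":0,"wz":0,"gripper":0.5},{"tx":0,"ty":0,"tz":13,"wx":0,"wy":0,"wz":0,"gripper":0.5},{"tx":0,"ty":0,"tz":18,"wx":0,"wy":0,"wz":0,"gripper":0.5},{"tx":0,"ty":0,"tz":20,"wx":0,"wy":0,"wz":0,"gripper":0.5},{"tx":0,"ty":0,"tz":20,"wx":0,"wy":0,"wz":0,"gripper":0.5}])

```text
time: 12.25
position: [0.4723, 0.0259, -0.0146]
tool_rot: [0.279, 3.123, 0.006]
ft_force: [0.0, 0.4, -3.5]
grip_width: 0.759
grip_force: 25.0
```

Emit:
jog_arm(increments=[{"tx":0,"ty":0,"tz":0,"wx":0,"wy":0,"wz":0,"gripper":0.85},{"tx":0,"ty":0,"tz":0,"wx":0,"wy":0,"wz":0,"gripper":1},{"tx":0,"ty":0,"tz":0,"wx":0,"wy":0,"wz":0,"gripper":1},{"tx":0,"ty":0,"tz":0,"wx":0,"wy":0,"wz":0,"gripper":1},{"tx":0,"ty":0,"tz":0,"wx":0,"wy":0,"wz":0,"gripper":1}])

```text
time: 12.67
position: [0.473, 0.026, -0.014]
tool_rot: [0.279, 3.122, 0.007]
ft_force: [0.5, 0.7, 0.8]
grip_width: 0.984
grip_force: 0.0
```

Emit:
jog_arm(increments=[{"tx":0,"ty":0,"tz":-20,"wx":0,"wy":0,"wz":0,"gripper":1},{"tx":0,"ty":0,"tz":-50,"wx":0,"wy":0,"wz":0,"gripper":1},{"tx":0,"ty":0,"tz":-85,"wx":0,"wy":0,"wz":0,"gripper":1},{"tx":0,"ty":0,"tz":-120,"wx":0,"wy":0,"wz":0,"gripper":1},{"tx":0,"ty":0,"tz":-140,"wx":0,"wy":0,"wz":0,"gripper":1}])

```text
time: 13.08
position: [0.4734, 0.0256, 0.1297]
tool_rot: [0.279, 3.117, 0.008]
ft_force: [1.2, 0.4, -0.1]
grip_width: 1.002
grip_force: 0.0
```

```bash
python3 - <<'E'
from h import *
vision.get_image('wrist');rs('joint_positions'); w=snap('wrist','w8.png');sd=snap('side','s8.png')
for im,n,box in((w,'wrist',(200,60,440,318)),(sd,'side',(290,195,400,330))):
    x,f=fitbin(im,box,[.472,.025,np.radians(-10.3)-np.pi/2]);print(n,x[:2].round(4),np.degrees(x[2]).round(2),round(f,3))
asc(w,200,90,440,324,6,8)
E
```

```text
{'time': 13.1333, 'position': [0.4755, 0.026, 0.1326], 'tool_rot': [0.2785, 3.1125, 0.0109], 'ft_force': [1.8979, 0.3438, 2.7023], 'grip_width': 0.9986, 'grip_force': 0.0, 'joint_positions': [-0.3542, -0.0319, 0.2434, 1.9676, 0.0045, 1.1873, 1.2798]}
wrist [0.4732 0.0253] -100.21 0.013
side [0.4725 0.0273] -99.71 0.063
90 ........................................
98 ........................................
106 ........................................
114 ........................................
122 ....................................oooo
130 ....................................oooo
138 ....................................oooo
146 ....................................oooo
154 .....................................ooo
162 .....................................ooo
170 .............BBBBBBBBBBBBB...........ooo
178 ............BBB+BBBBBBBBBB...........ooo
186 ............BBBB+BBBB....B...........ooo
194 .............BB.BB#+BBB.BB...........ooo
202 .............B...+...B...B..............
210 .............BBB..B#BB...B..............
218 .............BB..B.##B.BBB..............
226 .............BBBBB.....BBB..............
234 .............B.+++#..+...B..............
242 .............BBBBB.+BB...B..............
250 .............BB.+....B.BBB..............
258 .............B...BBBB.#.BB..............
266 .............BB....B++BBBB..............
274 .............BBBBBBBBBBBBB..............
282 .##..........BBBBBBBBBBBBB...........#..
290 #####........BBBBBBBB.B............####.
298 #####..............................#####
306 #####..............................#####
314 #####..............................#####
322 +#++#+###++#+##+#++#+##+##+#+##++#++++++
```

The bin stands at (0.473, 0.026) with its length at -10.2°, as planned. Next I look from further up, leaning, to compare the bin with the rack in one image.

Emit:
jog_arm(increments=[{"tx":0,"ty":0,"tz":-40,"wx":0,"wy":-0.1,"wz":0,"gripper":1},{"tx":0,"ty":0,"tz":-65,"wx":0,"wy":-0.2,"wz":0,"gripper":1},{"tx":0,"ty":0,"tz":-65,"wx":0,"wy":-0.3,"wz":0,"gripper":1},{"tx":0,"ty":0,"tz":-65,"wx":0,"wy":-0.35,"wz":0,"gripper":0.3},{"tx":0,"ty":0,"tz":-65,"wx":0,"wy":-0.35,"wz":0,"gripper":0.3}])

```text
time: 13.65
position: [0.4847, 0.0292, 0.1844]
tool_rot: [0.246, 2.787, -0.045]
ft_force: [-11.7, -2.7, 6.2]
grip_width: 0.92
grip_force: 0.0
```

```bash
python3 - <<'E'
from h import *
vision.get_image('wrist');w=snap('wrist','w9.png');rs('joint_positions');t=snap('top','t9.png')
o=np.array([.537,.054,0]);a=np.radians(-10.2);x=np.array([np.cos(a),np.sin(a),0]);y=np.array([-np.sin(a),np.cos(a),0]);z=np.array([0,0,1])
for p in [(0,80,0),(0,-80,0),(50,80,14),(50,-80,14),(52,-2,50),(61,-74,10),(61,-4,10)]:
    print(p,proj(w,o+(p[0]*x+p[1]*y+p[2]*z)/1000).round(1))
b,f=fitbin(w,(150,40,460,190),[.473,.026,np.radians(-100.2)]);print('bin',b[:2].round(4),np.degrees(b[2]).round(2),f)
g=cv2.cvtColor(w['color'],cv2.COLOR_BGR2GRAY)
for r in range(60,290,5): print(r,''.join(chr(48+min(9,int(g[r,c])//26)) for c in range(200,430,3)))
E
```

```text
{'time': 13.75, 'position': [0.483, 0.0269, 0.1823], 'tool_rot': [0.2519, 2.7925, -0.048], 'ft_force': [-1.1384, -0.7837, 0.3102], 'grip_width': 0.8412, 'grip_force': 0.0, 'joint_positions': [0.028, -0.3, -0.205, 2.1352, 0.0718, 0.9843, 1.1829]}
(0, 80, 0) [[424.  201.2]]
(0, -80, 0) [[274.1 200.9]]
(50, 80, 14) [[419.5 247. ]]
(50, -80, 14) [[275.9 246.8]]
(52, -2, 50) [[348.2 268.6]]
(61, -74, 10) [[282.1 252.7]]
(61, -4, 10) [[343.6 252.7]]
bin [0.4734 0.0254] -99.91 0.2647797660013765
60 77777777777777776666677777777766677777777666666666666666666666666666666422244
65 66666677777776666667777777777777777777777777776667766666666666666666666422244
70 66666667777777677776667777777777777777777777666666666666666666666666666522234
75 66666666777666777776666777777777777777777776666666666666666666666666666522234
80 66666666666667777766666677777777777777677766666666665666666666666666666522234
85 66666666666667777766677777777777777666667666666666666666766677776666666522234
90 66666666676677777777677777777777776666776666666666776666666666666666666622234
95 666666666677777777777777766666666655
[... 2457 characters left out ...]
88888888888888888888888888888888888888888667
250 66667777777766667776666777688888888888888888888888888888888888888888888886777
255 66666667776666666666667665372222222222222222222273732222222222222222223533667
260 66666666766766666776666763372222222222222222222273622222212222222222222333466
265 76666677666666666677776663352222222222222222222263422222222222222222222233367
270 76666677666666777677777663342222222222222222222254322222222222222222222233337
275 66666666666667777777776643332222222222222222222254722222222222222222222223334
280 66666642467766676677777733333222222222222222222244634799923877556697310144443
285 66666000010166666666667733334222222222222222222345744997897322569711000003333
```

The image shows the bin (front at columns 278–343, rows 195–213) squarely in front of the free bay (columns 284–344, row 260), with the ramp at columns 275–423. Lateral error is within about 1 mm, and the front is about 8 mm short of the ramp foot. Next I fit simple arm geometry to plan the leaning push.

```bash
python3 - <<'E'
from h import *
from scipy.optimize import least_squares
s=ctrl.get_state()
D=[([.321,1.45,1.371],(.155,.631),.19),([-.0319,1.9676,1.1873],(.4755,.026),.1326),([.2974,1.95,.9127],(.4977,-.215),-.0149),([.1254,2.0976,.9198],(.4704,.0244),.0033),([.149,1.8592,1.1464],(.4934,-.215),.1015),([s['joint_positions'][i] for i in(1,3,5)],s['position'][:2],s['position'][2])]
def fk(q,L):
    a,b,c=q[0],q[0]+q[1],sum(q); return np.array([L[3]+L[0]*np.sin(a)+L[1]*np.sin(b)+L[2]*np.sin(c), L[4]+L[0]*np.cos(a)+L[1]*np.cos(b)+L[2]*np.cos(c)])
f=lambda L:np.concatenate([fk(q,L)-[np.hypot(*xy),z] for q,xy,z in D])
r=least_squares(f,[.35,.35,.3,0,.35]);print(r.x.round(4),(r.fun*1000).round(1))
L=r.x
# planar IK for TCP targets: r,z,lean
for rr,z,ln in [(.45,-.01,0),(.45,0,20),(.47,.0,30),(.5,0,40),(.55,0,50),(.6,.01,55),(.62,.012,60),(.62,.012,45),(.44,0,10),(.45,-.01,-10)]:
    t=np.pi-np.radians(ln); g=least_squares(lambda q:[*(fk([q[0],q[1],t-q[0]-q[1]],L)-[rr,z])],[0,2.])
    q=[*g.x,t-sum(g.x)];print(rr,z,ln,np.round(q,2),'res',round(g.cost**.5*1000,1),'OK' if -.3<=q[0]<=2.09 and .06<=q[1]<=2.45 and .09<=q[2]<=2.05 else 'out')
E
```

```text
[0.4627 0.4926 0.3787 0.025  0.2272] [ 3.8 -0.4  1.2  2.7 -4.5 -2.5  2.9  5.3 -3.2 -4.  -0.3 -1.1]
0.45 -0.01 0 [0.11 2.17 0.87] res 0.0 OK
0.45 0 20 [-0.16  2.46  0.49] res 0.0 out
0.47 0.0 30 [-0.19  2.56  0.25] res 0.0 out
0.5 0 40 [-0.13  2.64 -0.06] res 0.0 out
0.55 0 50 [ 0.05  2.65 -0.43] res 0.0 out
0.6 0.01 55 [ 0.17  2.58 -0.57] res 0.0 out
0.62 0.012 60 [ 0.27  2.58 -0.75] res 0.0 out
0.62 0.012 45 [ 0.11  2.44 -0.19] res 0.0 out
0.44 0 10 [-0.06  2.33  0.7 ] res 0.0 OK
0.45 -0.01 -10 [0.24 2.02 1.06] res 0.0 OK
```

```bash
python3 - <<'E'
from h import *
im=vision.get_image('side'); rs('joint_positions')
def chk(fn,p,rv,box,dx,dy):
    T=R.from_rotvec(rv).as_matrix();p=np.array(p)
    for z in(-.07,-.10): print(z,proj(im,[p+T@[a*.0375,b*.095,z] for a,b in((-1,-1),(-1,1),(1,1),(1,-1))]).round().tolist())
    for z in (0,-.03): print('tip',z,proj(im,[p+T@[0,b,z] for b in(-.05,.05)]).round().tolist())
    c=cv2.imread('pics/'+fn); g=cv2.cvtColor(c,cv2.COLOR_BGR2GRAY)
    for y in range(box[1],box[3],dy): print(y,''.join('#' if g[y,x]<45 else '+' if g[y,x]<90 else '.' for x in range(box[0],box[2],dx)))
chk('s6.png',(0.5025,-0.2241,.004),(-0.9416,2.9769,-0.0239),(290,120,376,196),1,3)
E
```

```text
{'time': 13.85, 'position': [0.4846, 0.0263, 0.1845], 'tool_rot': [0.2544, 2.7903, -0.0454], 'ft_force': [0.9535, -1.1401, 0.4061], 'grip_width': 0.7522, 'grip_force': 0.0, 'joint_positions': [0.0218, -0.2996, -0.1968, 2.1313, 0.0727, 0.9859, 1.1828]}
-0.07 [[295.0, 153.0], [345.0, 191.0], [369.0, 178.0], [318.0, 143.0]]
-0.1 [[295.0, 143.0], [345.0, 181.0], [369.0, 168.0], [318.0, 133.0]]
tip 0 [[318.0, 178.0], [344.0, 198.0]]
tip -0.03 [[318.0, 169.0], [344.0, 188.0]]
120 .................+#############++++++++++++++++++++++####+......+.....................
123 ...................+###################################+.........+++++................
126 .............+++++++##++#############################+................................
129 .......+++.++++++++++################################+................................
132 ......+##+++++++++++###########++#####################................................
135 ......+###############################################................................
138 .......+####++++++++###########++#####################.....................
[... 1040 characters left out ...]
..++++++++++++++++++++++++#############+.......................
177 ...................+++++++++++++++++++++++++++++++##########+++.......................
180 ...............+++++++++++++++++++++++++++++++++++########+...........................
183 ................+########++++++++++++++++++++++++#########............................
186 .................+###########++++++++++++++++++..+#######+............................
189 ..................+############+++++++++++.........++.................................
192 ...................++###########++++..................................................
195 ......................................................................................
```

The body also sits about 30 mm higher than predicted. So the fingers are full length, and the reported TCP simply lies about 31 mm beyond the real finger ends. I plan the push with that offset.

```bash
cat > plan.py <<'E'
from h import *
from scipy.optimize import least_squares
L=[.4627,.4926,.3787,.025,.2272]; e=31.
O=np.array([.538,.0545,0]);A=-10.2;XH=np.array([np.cos(np.radians(A)),np.sin(np.radians(A)),0]);YH=np.array([-XH[1],XH[0],0])
def wp(s,zc,lean,y=-39.):
    """commanded pose with finger's front corner at rack x=s, height zc (mm)"""
    l=np.radians(lean); x=s-9.5*np.cos(l)+e*np.sin(l); z=zc-9.5*np.sin(l)-e*np.cos(l)
    return tgt(O+(XH*x+YH*y+np.array([0,0,z]))/1000,A+90,lean)
def ik(T,lean):
    t=np.pi-np.radians(lean)
    def fk(q):
        a,b=q[0],q[0]+q[1];return [L[3]+L[0]*np.sin(a)+L[1]*np.sin(b)+L[2]*np.sin(t)-np.hypot(*T[0][:2]),L[4]+L[0]*np.cos(a)+L[1]*np.cos(b)+L[2]*np.cos(t)-T[0][2]]
    g=least_squares(fk,[0,2.]);return np.array([*g.x,t-sum(g.x)]),g.cost**.5
E
python3 - <<'E'
from plan import *
rs('joint_positions')
for w in [(-120,120,0),(-120,60,0),(-120,28,0),(-120,28,5),(-108,28,5),(-80,28,10),(-50,28,15),(-20,30,22),(0,32,27),(20,34,32),(40,34,36),(62,34,36),(62,34,40),(62,34,44)]:
    T=wp(*w);q,c=ik(T,w[2]);print(w,T[0].round(3),q.round(2),round(c*1000,1))
E
```

```text
{'time': 13.85, 'position': [0.4846, 0.0263, 0.1845], 'tool_rot': [0.2544, 2.7903, -0.0454], 'ft_force': [0.9535, -1.1401, 0.4061], 'grip_width': 0.7522, 'grip_force': 0.0, 'joint_positions': [0.0218, -0.2996, -0.1968, 2.1313, 0.0727, 0.9859, 1.1828]}
(-120, 120, 0) [0.404 0.039 0.089] [-0.13  2.16  1.11] 0.0
(-120, 60, 0) [0.404 0.039 0.029] [-0.05  2.23  0.96] 0.0
(-120, 28, 0) [ 0.404  0.039 -0.003] [0.   2.26 0.88] 0.0
(-120, 28, 5) [ 0.406  0.039 -0.004] [-0.06  2.33  0.79] 0.0
(-108, 28, 5) [ 0.418  0.036 -0.004] [-0.03  2.3   0.79] 0.0
(-80, 28, 10) [ 0.448  0.031 -0.004] [-0.03  2.31  0.69] 0.0
(-50, 28, 15) [ 0.481  0.025 -0.004] [-0.02  2.32  0.58] 0.0
(-20, 30, 22) [ 0.514  0.019 -0.002] [-0.02  2.35  0.42] 0.0
(0, 32, 27) [0.537 0.015 0.   ] [-0.01  2.38  0.3 ] 0.0
(20, 34, 32) [0.559 0.011 0.003] [0.01 2.4  0.17] 0.0
(40, 34, 36) [0.581 0.007 0.003] [0.04 2.41 0.06] 0.0
(62, 34, 36) [0.602 0.003 0.003] [0.09 2.36 0.07] 0.0
(62, 34, 40) [0.605 0.003 0.004] [ 0.09  2.41 -0.05] 0.0
(62, 34, 44) [0.607 0.003 0.005] [ 0.1   2.46 -0.18] 0.0
```

```bash
python3 - <<'E'
from plan import *
inc(wp(-122,100,0)); inc(wp(-122,28,0),wp(-122,100,0))
E
```

```text
t [117.7  -2.   80.8] w [-0.002  0.341 -0.004] rows 3.4
t [ 0.  0. 72.] w [0. 0. 0.] rows 1.7
```

Emit:
jog_arm(increments=[{"tx":40,"ty":0,"tz":10,"wx":0,"wy":0.09,"wz":0,"gripper":0.3},{"tx":80,"ty":-1,"tz":35,"wx":0,"wy":0.18,"wz":0,"gripper":0.3},{"tx":118,"ty":-2,"tz":60,"wx":0,"wy":0.27,"wz":0,"gripper":0.3},{"tx":118,"ty":-2,"tz":81,"wx":0,"wy":0.34,"wz":0,"gripper":0.3},{"tx":118,"ty":-2,"tz":81,"wx":0,"wy":0.34,"wz":0,"gripper":0.3}])

```text
time: 14.27
position: [0.3996, 0.0396, 0.0633]
tool_rot: [-0.283, -3.117, 0.003]
ft_force: [-1.4, -0.4, -0.8]
grip_width: 0.373
grip_force: 0.0
```

```bash
python3 - <<'E'
from plan import *
vision.get_image('wrist');w=vision.get_image('wrist');rs('joint_positions')
inc(wp(-122,28,0))
x,f=fitbin(w,(150,0,470,318),[.473,.0255,np.radians(-100.2)]);print('bin',x[:2].round(4),np.degrees(x[2]).round(2),f)
E
```

```text
{'time': 14.3667, 'position': [0.4024, 0.0405, 0.0688], 'tool_rot': [0.2828, 3.1282, -0.0014], 'ft_force': [-0.4583, -0.1691, 0.2888], 'grip_width': 0.3283, 'grip_force': 0.0, 'joint_positions': [0.0051, -0.0961, -0.1637, 2.1649, -0.0167, 1.0712, 1.2405]}
t [ 0.6 -1.1 71.8] w [-0.001  0.001 -0.002] rows 1.7
bin [0.4736 0.0261] -99.3 4.081930287586458
```

Emit:
jog_arm(increments=[{"tx":1,"ty":-1,"tz":25,"wx":0,"wy":0,"wz":0,"gripper":0.3},{"tx":1,"ty":-1,"tz":50,"wx":0,"wy":0,"wz":0,"gripper":0.3},{"tx":1,"ty":-1,"tz":70,"wx":0,"wy":0,"wz":0,"gripper":0.3},{"tx":1,"ty":-1,"tz":78,"wx":0,"wy":0,"wz":0,"gripper":0.3},{"tx":1,"ty":-1,"tz":78,"wx":0,"wy":0,"wz":0,"gripper":0.3}])

```text
time: 14.78
position: [0.4018, 0.0397, -0.0076]
tool_rot: [0.281, 3.124, -0.002]
ft_force: [-0.2, -0.2, -0.7]
grip_width: 0.299
grip_force: 0.0
```

```bash
python3 - <<'E'
from plan import *
vision.get_image('wrist');rs('joint_positions')
inc(wp(-122,22,0))
K=[(-122,22,0),(-85,22,8),(-45,22,16),(-10,28,24),(20,34,31),(45,35,35),(58,35,36),(64,35,36)]
for a,b in zip(K,K[1:]):
    print(a,'->',b)
    for f in(.2,.4,.6,.8,1):
        k=np.array(a)+f*(np.array(b)-a); inc(wp(*k),wp(*a))
E
```

```text
{'time': 14.8333, 'position': [0.4027, 0.0399, -0.0068], 'tool_rot': [0.2811, 3.1227, -0.0009], 'ft_force': [-0.3056, 0.0435, 1.0357], 'grip_width': 0.3, 'grip_force': 0.0, 'joint_positions': [0.0044, 0.0117, -0.1711, 2.2405, 0.0054, 0.8836, 1.2212]}
t [ 0.9 -0.7  2.2] w [-0.     0.006 -0.002] rows 0.1
(-122, 22, 0) -> (-85, 22, 8)
t [-8.3  0.   0.3] w [-0.    -0.028  0.   ] rows 0.2
t [-16.5   0.    0.5] w [-0.    -0.056 -0.   ] rows 0.4
t [-24.8   0.    0.7] w [ 0.    -0.084  0.   ] rows 0.7
t [-33.1   0.    0.9] w [ 0.    -0.112 -0.   ] rows 0.9
t [-41.4   0.    1. ] w [ 0.   -0.14 -0.  ] rows 1.1
(-85, 22, 8) -> (-45, 22, 16)
t [-8.8 -0.   1.4] w [-0.    -0.028 -0.   ] rows 0.2
t [-17.6   0.    2.7] w [-0.    -0.056 -0.   ] rows 0.4
t [-26.4   0.    4. ] w [-0.    -0.084 -0.   ] rows 0.7
t [-35.2   0.    5.3] w [ 0.    -0.112  0.   ] rows 0.9
t [-44.    0.    6.6] w [ 0.   -0.14 -0.  ] rows 1.1
(-45, 22, 16) -> (-10, 28, 24)
t [-7.9 -0.   1. ] w [-0.    -0.028 -0.   ] rows 0.2
t [-15.9   0.    2. ] w [-0.    -0.056  0.   ] rows 0.4
t [-23.8   0.    3. ] w [ 0.    -0.084  0.   ] r
[... 551 characters left out ...]
ows 0.3
t [-14.5   0.    7.6] w [ 0.    -0.042 -0.   ] rows 0.4
t [-19.3  -0.   10.1] w [-0.    -0.056 -0.   ] rows 0.5
t [-24.1  -0.   12.6] w [-0.   -0.07 -0.  ] rows 0.7
(45, 35, 35) -> (58, 35, 36)
t [-2.2  0.   1.5] w [ 0.    -0.003 -0.   ] rows 0.1
t [-4.5  0.   3. ] w [-0.    -0.007  0.   ] rows 0.1
t [-6.7  0.   4.6] w [ 0.   -0.01 -0.  ] rows 0.2
t [-9.   0.   6.1] w [-0.    -0.014  0.   ] rows 0.3
t [-11.2   0.    7.6] w [ 0.    -0.017 -0.   ] rows 0.3
(58, 35, 36) -> (64, 35, 36)
t [-1.  -0.   0.7] w [0. 0. 0.] rows 0.0
t [-1.9  0.   1.4] w [0. 0. 0.] rows 0.1
t [-2.9 -0.   2.1] w [0. 0. 0.] rows 0.1
t [-3.9  0.   2.8] w [0. 0. 0.] rows 0.1
t [-4.9 -0.   3.5] w [0. 0. 0.] rows 0.1
```

Emit:
jog_arm(increments=[{"tx":-8,"ty":-1,"tz":1,"wx":0,"wy":-0.028,"wz":0,"gripper":0.3},{"tx":-16,"ty":-1,"tz":2,"wx":0,"wy":-0.056,"wz":0,"gripper":0.3},{"tx":-24,"ty":-1,"tz":2,"wx":0,"wy":-0.084,"wz":0,"gripper":0.3},{"tx":-32,"ty":-1,"tz":3,"wx":0,"wy":-0.112,"wz":0,"gripper":0.3},{"tx":-40.5,"ty":-1,"tz":3,"wx":0,"wy":-0.14,"wz":0,"gripper":0.3}])

```text
time: 15.25
position: [0.4407, 0.0318, -0.0095]
tool_rot: [0.27, 2.986, -0.021]
ft_force: [-5.8, 0.0, 2.0]
grip_width: 0.298
grip_force: 2.8
```

Emit:
jog_arm(increments=[{"tx":-8.8,"ty":0,"tz":1.4,"wx":0,"wy":-0.028,"wz":0,"gripper":0.3},{"tx":-17.6,"ty":0,"tz":2.7,"wx":0,"wy":-0.056,"wz":0,"gripper":0.3},{"tx":-26.4,"ty":0,"tz":4,"wx":0,"wy":-0.084,"wz":0,"gripper":0.3},{"tx":-35.2,"ty":0,"tz":5.3,"wx":0,"wy":-0.112,"wz":0,"gripper":0.3},{"tx":-44,"ty":0,"tz":6.6,"wx":0,"wy":-0.14,"wz":0,"gripper":0.3}])

```text
time: 15.67
position: [0.4858, 0.0234, -0.0096]
tool_rot: [0.257, 2.845, -0.038]
ft_force: [-2.9, 0.9, -1.6]
grip_width: 0.299
grip_force: 1.2
```

```bash
python3 - <<'E'
from plan import *
w=vision.get_image('wrist');sd=snap('side','s10.png');rs('joint_positions')
inc(wp(-45,22,16))
asc(sd,270,215,400,330,2,4)
asc(w,200,180,440,320,5,6)
# expected silhouette of bin in side if pushed (rear at -45)
c=O+(XH*5-YH*39)/1000;q=(B@np.array([[np.cos(np.radians(A-90)),np.sin(np.radians(A-90)),0],[-np.sin(np.radians(A-90)),np.cos(np.radians(A-90)),0],[0,0,1]]))+c;print(proj(sd,q).round().tolist())
E
```

```text
{'time': 15.7667, 'position': [0.4866, 0.0236, -0.0093], 'tool_rot': [0.2563, 2.8436, -0.037], 'ft_force': [0.3302, 0.3558, 0.6185], 'grip_width': 0.3046, 'grip_force': 0.0123, 'joint_positions': [-0.0031, -0.0067, -0.1827, 2.3074, 0.1839, 0.5792, 1.0642]}
t [0.8 0.5 1. ] w [-0.     0.008 -0.002] rows 0.1
215 ......+...............................+ooo###############........
219 ......................................++.+####o#########+........
223 ..++......................................#####+oooo####.........
227 ......................................+##+####oo#######..........
231 ......+.........+BBBBBBBB............+##########++..##+..........
235 +++++++.........BBBBBBBBBBBBBBBBBBBBB#+############o+##+.........
239 .++++++.........BBB+..+BBBBBBBBBBBBBBo+############o###+.........
243 ...............+BB.....B..#BBBBB+BBBBB##++#############+.........
247 #+.............BBBB.B..BB+BB.......BB######+############+........
251 +++...........+BBBBBBBBB....+....++BB##############+##+#+........
255 ##+...........#BBBBBBBBBBBBBBBBBBBBB####################.........
259 +.............+BBBB
[... 1937 characters left out ...]
.........................................
264 ................................................
270 ................................................
276 ................................................
282 ..............##...............##...............
288 ##########....####...........####....###########
294 ##########...+####...........#####...###########
300 ##########.+B#####BBBBBBBBBBB#####B..###########
306 ########o+.B######BBBBBBBBBBB######B..+#########
312 ########++.#######BBBBBBBBBBB#######..o#########
318 ########.o###########################+.#########
[[346.0, 270.0], [346.0, 256.0], [300.0, 267.0], [299.0, 254.0], [348.0, 249.0], [348.0, 235.0], [304.0, 246.0], [303.0, 232.0]]
```

The bin has moved with the fingers and its nose is on the ramp (side columns 300–346), with about 6 N of push force. I continue.

Emit:
jog_arm(increments=[{"tx":-7.9,"ty":0,"tz":1,"wx":0,"wy":-0.028,"wz":0,"gripper":0.3},{"tx":-15.9,"ty":0,"tz":2,"wx":0,"wy":-0.056,"wz":0,"gripper":0.3},{"tx":-23.8,"ty":0,"tz":3,"wx":0,"wy":-0.084,"wz":0,"gripper":0.3},{"tx":-31.8,"ty":0,"tz":4,"wx":0,"wy":-0.112,"wz":0,"gripper":0.3},{"tx":-39.7,"ty":0,"tz":4.9,"wx":0,"wy":-0.14,"wz":0,"gripper":0.3}])

```text
time: 16.18
position: [0.5241, 0.0161, -0.0039]
tool_rot: [0.245, 2.707, -0.054]
ft_force: [-4.2, 0.4, 1.0]
grip_width: 0.303
grip_force: 1.9
```

```bash
python3 - <<'E'
from plan import *
w=vision.get_image('wrist');rs('joint_positions')
inc(wp(-10,28,24))
asc(w,220,270,420,320,4,6)
E
```

```text
{'time': 16.2333, 'position': [0.5247, 0.0162, -0.0038], 'tool_rot': [0.2447, 2.7053, -0.0539], 'ft_force': [-1.3247, 0.2928, -0.5232], 'grip_width': 0.2965, 'grip_force': 0.392, 'joint_positions': [-0.0075, -0.0062, -0.1914, 2.3441, 0.3743, 0.4309, 0.8796]}
t [-0.   1.   0.5] w [-0.002  0.008 -0.002] rows 0.1
270 ..................................................
276 ..................................................
282 .............#o...................##..............
288 #######.....#####+.............#####+....+########
294 #######..BBB######BBBBBBBBBBBBB######BB..#########
300 #######+.BB#######BBBBBBBBBBBBB#######B..#########
306 #####o+++B########BBBBBBBBBBBBB########...+#######
312 #####++oB#########BBBBBBBBBBBBB#########...o######
318 #####oo##################################o..######
```

Emit:
jog_arm(increments=[{"tx":-6.7,"ty":0,"tz":1.6,"wx":0,"wy":-0.024,"wz":0,"gripper":0.3},{"tx":-13.5,"ty":0,"tz":3.1,"wx":0,"wy":-0.049,"wz":0,"gripper":0.3},{"tx":-20.2,"ty":0,"tz":4.6,"wx":0,"wy":-0.073,"wz":0,"gripper":0.3},{"tx":-26.9,"ty":0,"tz":6.2,"wx":0,"wy":-0.098,"wz":0,"gripper":0.3},{"tx":-33.7,"ty":0,"tz":7.6,"wx":0,"wy":-0.122,"wz":0,"gripper":0.3}])

```text
time: 16.65
position: [0.5582, 0.0101, 0.0035]
tool_rot: [0.234, 2.584, -0.067]
ft_force: [-1.7, 0.3, -0.9]
grip_width: 0.3
grip_force: 0.7
```

```bash
python3 - <<'E'
from plan import *
w=vision.get_image('wrist');sd=snap('side','s11.png');rs('joint_positions')
inc(wp(20,34,31))
asc(w,220,270,420,320,4,6)
asc(sd,270,215,380,280,2,4)
E
```

```text
{'time': 16.75, 'position': [0.5584, 0.0103, 0.0034], 'tool_rot': [0.2326, 2.5848, -0.0665], 'ft_force': [-0.3879, 0.1116, 0.2714], 'grip_width': 0.3006, 'grip_force': 0.0012, 'joint_positions': [-0.0142, 0.0097, -0.1946, 2.3716, 0.6955, 0.3167, 0.5654]}
t [0.5 0.9 0.7] w [-0.002  0.007 -0.001] rows 0.1
270 ..................................................
276 ..................................................
282 .............##...................##..............
288 #######..BBB#####B+++++++++++++######BB...########
294 #######.BBBB######BBBBBBBBBBBBB######BB..#########
300 #######+BBB#######BBBBBBBBBBBBB#######B+.#########
306 #####+o+BB########BBBBBBBBBBBBB########B..o#######
312 #####+o+B#########BBBBBBBBBBBBB#########..++######
318 #####o+##################################+.o######
215 ......+.....................+..oo################+..+..
219 ..............................+#o###+o##########.......
223 ..++........................+###o#####+ooo####+........
227 ...........................####++###+o######+..........
231 ......+.........+BBBBBBB..+#o#########+..o##...........
235 +++++++.........+BBBBBBB..#+.+##########oo##...........
239 .++++++.........BB.+BBBBB##++##+########oo##...........
243 .....................+BB+.##################...........
247 #+..................BBBB.+##################+..........
251 +++...........+BBBBBBBBB#################+#+#+.........
255 ##+...........+BBBBBBBB+..+#+################+.........
259 +.............+BBBBBBBB.........+###########...........
263 .............++......................####+.............
267 .............#.........................................
271 ++++++++++++++.........................................
275 +++++++++++++..........................................
279 +++++++++++++..........................................
```

Emit:
jog_arm(increments=[{"tx":-4.8,"ty":0,"tz":2.5,"wx":0,"wy":-0.018,"wz":0,"gripper":0.3},{"tx":-9.6,"ty":0,"tz":5,"wx":0,"wy":-0.036,"wz":0,"gripper":0.3},{"tx":-14.5,"ty":0,"tz":7.5,"wx":0,"wy":-0.054,"wz":0,"gripper":0.3},{"tx":-19.3,"ty":0,"tz":10,"wx":0,"wy":-0.072,"wz":0,"gripper":0.3},{"tx":-24.1,"ty":0,"tz":12.5,"wx":0,"wy":-0.09,"wz":0,"gripper":0.3}])

```text
time: 17.17
position: [0.5845, 0.005, 0.0046]
tool_rot: [0.226, 2.496, -0.076]
ft_force: [-1.9, 0.2, -1.0]
grip_width: 0.302
grip_force: 0.9
```

```bash
python3 - <<'E'
from plan import *
w=vision.get_image('wrist');rs('joint_positions')
inc(wp(45,35,36))
asc(w,220,270,420,320,4,6)
for k in [(50,35,37),(55,35,38),(60,35,39),(64,35,39)]: inc(wp(*k),wp(45,35,36))
E
```

```text
{'time': 17.2167, 'position': [0.5848, 0.005, 0.0044], 'tool_rot': [0.2263, 2.4953, -0.0757], 'ft_force': [-0.5129, 0.0312, 0.0822], 'grip_width': 0.3001, 'grip_force': 0.1069, 'joint_positions': [-0.0412, 0.0473, -0.1717, 2.3887, 1.1617, 0.2595, 0.1046]}
t [-0.5  1.4  0.5] w [-0.002  0.009 -0.002] rows 0.1
270 ..................................................
276 ..................................................
282 .............##...................o#..............
288 #######..BBB#####BBBBBBBBBBBBBB#####BBB..+########
294 ########BBBB######BBBBBBBBBBBBB######BBB+#########
300 ########BBB#######BBBBBBBBBBBBB#######BB+#########
306 #####oooBB########BBBBBBBBBBBBB########B+.+#######
312 #####o+oB#########BBBBBBBBBBBBB#########+oo+######
318 #####o+##################################+.o######
t [-4.6  0.   3.1] w [ 0.    -0.017  0.   ] rows 0.1
t [-9.2 -0.   6.2] w [ 0.    -0.035 -0.   ] rows 0.3
t [-13.8  -0.    9.3] w [-0.    -0.052  0.   ] rows 0.4
t [-17.    0.   11.6] w [-0.    -0.052  0.   ] rows 0.5
```

Emit:
jog_arm(increments=[{"tx":-3,"ty":0,"tz":2,"wx":0,"wy":-0.012,"wz":0,"gripper":0.3},{"tx":-6,"ty":0,"tz":4,"wx":0,"wy":-0.024,"wz":0,"gripper":0.3},{"tx":-9,"ty":0,"tz":6,"wx":0,"wy":-0.036,"wz":0,"gripper":0.3},{"tx":-11,"ty":0,"tz":7.4,"wx":0,"wy":-0.044,"wz":0,"gripper":0.3},{"tx":-13,"ty":0,"tz":8.8,"wx":0,"wy":-0.05,"wz":0,"gripper":0.3}])

```text
time: 17.63
position: [0.5997, 0.0024, 0.005]
tool_rot: [0.221, 2.447, -0.08]
ft_force: [-1.8, -0.0, -1.4]
grip_width: 0.301
grip_force: 0.7
```

```bash
python3 - <<'E'
from plan import *
w=vision.get_image('wrist');rs('joint_positions')
inc(wp(60,35,39))
asc(w,220,270,420,320,4,6)
E
```

```text
{'time': 17.6833, 'position': [0.6, 0.0024, 0.0051], 'tool_rot': [0.2213, 2.4464, -0.0803], 'ft_force': [-1.155, -0.1706, 1.0831], 'grip_width': 0.3031, 'grip_force': 0.7689, 'joint_positions': [-0.0587, 0.0744, -0.1547, 2.3944, 1.4794, 0.2566, -0.2087]}
t [-1.3  1.3  1.3] w [-0.002  0.006 -0.002] rows 0.1
270 ..................................................
276 .....+............................................
282 .....+++BBBBB##BBBBBBBBBBBBBBBBBBB##BBB#.+++.BBBBB
288 #######+BBBB######BBBBBBBBBBBBB#####BBBB.#########
294 ########BBBB######BBBBBBBBBBBBB######BB++#########
300 ########BBB#######BBBBBBBBBBBBB#######BB+#########
306 #####o+oBB########BBBBBBBBBBBBB########B+.+#######
312 #####+o+B#########BBBBBBBBBBBBB#########+.++######
318 #####o+##################################+.+######
```

Emit:
jog_arm(increments=[{"tx":-1,"ty":0,"tz":0.7,"wx":0,"wy":0,"wz":0,"gripper":0.3},{"tx":-2,"ty":0,"tz":1.4,"wx":0,"wy":0,"wz":0,"gripper":0.3},{"tx":-3,"ty":0,"tz":2.2,"wx":0,"wy":0,"wz":0,"gripper":0.3},{"tx":-4,"ty":0,"tz":3,"wx":0,"wy":0,"wz":0,"gripper":0.3},{"tx":-4,"ty":0,"tz":3,"wx":0,"wy":0,"wz":0,"gripper":0.3}])

```text
time: 18.1
position: [0.6043, 0.0018, 0.0048]
tool_rot: [0.221, 2.448, -0.079]
ft_force: [-7.7, -0.2, 4.9]
grip_width: 0.297
grip_force: 3.8
```

```bash
python3 - <<'E'
from plan import *
w=vision.get_image('wrist');rs('joint_positions')
inc(wp(64,35,39))
asc(w,220,264,440,312,4,6)
E
```

```text
{'time': 18.15, 'position': [0.6043, 0.0019, 0.0048], 'tool_rot': [0.2206, 2.4475, -0.0794], 'ft_force': [-6.6213, 0.9506, 4.3751], 'grip_width': 0.2978, 'grip_force': 3.5829, 'joint_positions': [-0.0562, 0.0831, -0.1526, 2.385, 1.4765, 0.2537, -0.201]}
t [-1.3  1.1  0.9] w [-0.002  0.005 -0.001] rows 0.0
264 .......................................................
270 .......................................................
276 .....++++BBBBBBBBBBBBBBBBBBBBBBBBBBBBBB##.++.BBBBBBBBBB
282 ....++++BBBBB##BBBBBBBBBBBBBBBBBBB##BBB#.++++BBBBBBBBBB
288 ########BBBB#####BBBBBBBBBBBBBB#####BBBB.##############
294 ########BBBB######BBBBBBBBBBBBB######BB++##############
300 ########BBB#######BBBBBBBBBBBBB#######BB+##############
306 #####o+oBB########BBBBBBBBBBBBB########B+.+############
```

Emit:
jog_arm(increments=[{"tx":-1,"ty":0,"tz":0.7,"wx":0,"wy":0,"wz":0,"gripper":0.3},{"tx":-2,"ty":0,"tz":1.6,"wx":0,"wy":0,"wz":0,"gripper":0.3},{"tx":-3,"ty":0,"tz":2.4,"wx":0,"wy":0,"wz":0,"gripper":0.3},{"tx":-3,"ty":0,"tz":2.4,"wx":0,"wy":0,"wz":0,"gripper":0.3},{"tx":-3,"ty":0,"tz":2.4,"wx":0,"wy":0,"wz":0,"gripper":0.3}])

```text
time: 18.57
position: [0.605, 0.0019, 0.0034]
tool_rot: [0.219, 2.45, -0.079]
ft_force: [-30.9, 3.0, 21.2]
grip_width: 0.301
grip_force: 15.1
```

```bash
python3 - <<'E'
from plan import *
w=vision.get_image('wrist');rs()
asc(w,220,264,470,300,4,3)
E
```

```text
{'time': 18.6167, 'position': [0.6051, 0.0019, 0.0034], 'tool_rot': [0.2192, 2.4503, -0.0794], 'ft_force': [-29.4244, 4.007, 20.7784], 'grip_width': 0.3008, 'grip_force': 15.1214}
264 ...............................................................
267 ...............................................................
270 ...............................................................
273 ....++.........................................................
276 ....+++.++++++++++++++...+...+.++++++++++..+..+++++++++++++++++
279 ....++++BBBBBBBBBBBBBBBBBBBBBBBBBBBBBBB##+++.BBBBBBBBBBBBBBBBBB
282 ....++++BBBBB##BBBBBBBBBBBBBBBBBBB##BBB#+++++BBBBBBBBBBBBBBBBBB
285 ....++++BBBBB#####BBBBBBBBBBBBB#####BBB#.++++BBBBBBBBBBBBBBBBBB
288 #######+BBBB######BBBBBBBBBBBBB#####BBBB.######################
291 ########BBBB######BBBBBBBBBBBBB######BBB.######################
294 ########BBBB######BBBBBBBBBBBBB######BB++######################
297 ########BBBB######BBBBBBBBBBBBB######BBB+######################
```

A firm stop: 30 N with under 1 mm of travel. The bin's near end lines up with the parked bin's (row 278 for both). I withdraw along the fingers and look.

Emit:
jog_arm(increments=[{"tx":3,"ty":0,"tz":-2.4,"wx":0,"wy":0,"wz":0,"gripper":0.3},{"tx":8,"ty":0,"tz":-8,"wx":0,"wy":0,"wz":0,"gripper":0.3},{"tx":14,"ty":0,"tz":-25,"wx":0,"wy":0,"wz":0,"gripper":0.3},{"tx":18,"ty":0,"tz":-45,"wx":0,"wy":0,"wz":0,"gripper":0.3},{"tx":22,"ty":0,"tz":-70,"wx":0,"wy":0,"wz":0,"gripper":0.3}])

```text
time: 19.03
position: [0.5634, 0.0125, 0.0375]
tool_rot: [0.222, 2.445, -0.067]
ft_force: [0.5, 0.4, 0.7]
grip_width: 0.301
grip_force: 0.0
```

Emit:
jog_arm(increments=[{"tx":0,"ty":0,"tz":-30,"wx":0,"wy":0.05,"wz":0,"gripper":0.3},{"tx":0,"ty":0,"tz":-60,"wx":0,"wy":0.1,"wz":0,"gripper":0.3},{"tx":0,"ty":0,"tz":-85,"wx":0,"wy":0.15,"wz":0,"gripper":0.3},{"tx":0,"ty":0,"tz":-100,"wx":0,"wy":0.2,"wz":0,"gripper":0.3},{"tx":0,"ty":0,"tz":-100,"wx":0,"wy":0.2,"wz":0,"gripper":0.3}])

```text
time: 19.45
position: [0.5019, 0.018, 0.1079]
tool_rot: [0.244, 2.654, -0.046]
ft_force: [1.6, -3.0, -0.1]
grip_width: 0.304
grip_force: 0.0
```

```bash
python3 - <<'E'
from plan import *
vision.get_image('wrist');w=snap('wrist','w12.png');rs('joint_positions')
for n,p in dict(footR=(0,-80,0),lipR=(50,-80,14),lipL=(50,80,14),shR=(48,-80,85),shL=(48,80,85),homeR=(62,-72,53),homeL=(62,-6,53),homeR_end=(62,-72,10),homeLb=(62,-6,10),parkR=(62,6,53),parkL=(62,72,53)).items():
    print(n,proj(w,O+(p[0]*XH+p[1]*YH+np.array([0,0,p[2]]))/1000).round(1))
hs=[(round(b['bbox'][0]),round(b['bbox'][1]),round(b['bbox'][2]),round(b['bbox'][3]),round(b['conf'],2)) for b in vision.spot_in('wrist','parked_bin')];print(hs)
asc(w,230,180,430,300,3,3)
E
```

```text
{'time': 19.55, 'position': [0.507, 0.0212, 0.1161], 'tool_rot': [0.2431, 2.6382, -0.0391], 'ft_force': [1.7534, 0.0419, 0.3282], 'grip_width': 0.2991, 'grip_force': 0.0, 'joint_positions': [-0.0094, -0.2942, -0.1958, 2.3221, 0.1841, 0.6526, 1.0562]}
footR [[263.3 197.3]]
lipR [[267.2 250.3]]
lipL [[438.  248.1]]
shR [[260.  311.4]]
shL [[461.9 307.9]]
homeR [[274.2 291.1]]
homeL [[349.6 290. ]]
homeR_end [[277.  256.3]]
homeLb [[345.7 255.4]]
parkR [[363.3 289.8]]
parkL [[437.5 288.5]]
[(358, 254, 436, 312, 0.68)]
180 ...................................................................
183 ...................................................................
186 ...................................................................
189 ...................................................................
192 ...................................................................
195 ...................................................................
198 ...................................................................
201 ...................................................................
204
[... 1600 characters left out ...]
BBBBBBBBBBBBBBBBBBBBBBBB.+++BBBBBBBBBBBBBBBBBBBBBBBB
273 ............+++BBBBBBBBBBBBBBBBBBBBBBBB.+++BBBBBBBBBBBBBBBBBBBBBBBB
276 ............+++BBBBBBBBBBBBBBBBBBBBBBBB.+++BBBBBBBBBBBBBBBBBBBBBBBB
279 ............+++BBBBBBBBBBBBBBBBBBBBBBBB.+++BBBBBBBBBBBBBBBBBBBBBBBB
282 ............+###BBBBBBBBBBBBBBBBBBBBBBB.++##BBBBBBBBBBBBBBBBBBBBBBB
285 ............+#######BBBBBBBBBBBBBBBBBB#######BBBBBBBBBBBBBBBBBBBBBB
288 ######.....++#######BBBBBBBBBBBBBBBBBB#######BBBBBBB###############
291 ######.....+########BBBBBBBBBBBBBBBBBB#######B......###############
294 ######+....+########......BBBBB.BBBBBB########BBB.#+###############
297 ######+....+########B.....+++....BBBBB########..BB.+###############
```

```bash
python3 - <<'E'
from plan import *
w=vision.get_image('wrist');rs('joint_positions')
h=cv2.cvtColor(w['color'],cv2.COLOR_BGR2HSV)
for c in(300,318,330,372,380,400): print(c,[int(v) for v in h[252:304,c-2:c+3,2].mean(1)])
for s in(56,59,62):
  for z in(43+10,43+14): print(s,z,proj(w,O+(s*XH-39*YH+np.array([0,0,z]))/1000).round(1),proj(w,O+((s+3)*XH-39*YH+np.array([0,0,z]))/1000).round(1))
print('parked',[proj(w,O+(s*XH+39*YH+np.array([0,0,51]))/1000).round(1).tolist() for s in(56,62)],[proj(w,O+(s*XH+39*YH+np.array([0,0,53]))/1000).round(1).tolist() for s in(56,62)])
im=vision.get_image('top')
for t in ['setting_block','collet_nut','stop_pin','screw_bin']: print(t,[(np.round(b['bbox']).astype(int).tolist(),round(b['conf'],2)) for b in vision.spot_in('top',t)][:4])
E
```

```text
{'time': 19.65, 'position': [0.5051, 0.0189, 0.1111], 'tool_rot': [0.2429, 2.6423, -0.0472], 'ft_force': [0.0236, -0.4963, -0.0328], 'grip_width': 0.3005, 'grip_force': 0.0, 'joint_positions': [-0.0071, -0.2892, -0.1984, 2.3279, 0.1931, 0.6481, 1.0494]}
300 [232, 231, 145, 67, 70, 110, 175, 113, 90, 91, 91, 92, 91, 93, 94, 94, 95, 95, 96, 96, 97, 99, 98, 98, 100, 100, 102, 102, 102, 103, 104, 106, 104, 106, 107, 107, 106, 106, 104, 128, 203, 195, 232, 244, 210, 201, 204, 183, 171, 178, 155, 174]
318 [232, 230, 131, 60, 74, 105, 161, 111, 91, 90, 92, 93, 93, 93, 92, 92, 94, 96, 96, 96, 96, 97, 99, 98, 100, 99, 101, 103, 101, 102, 101, 101, 102, 105, 103, 106, 107, 105, 110, 155, 203, 178, 85, 54, 65, 80, 158, 229, 198, 153, 180, 199]
330 [232, 221, 125, 59, 78, 105, 159, 109, 92, 93, 94, 93, 95, 95, 94, 95, 95, 96, 96, 97, 97, 96, 97, 97, 99, 98, 100, 100, 101, 100, 100, 101, 102, 102, 101, 102, 102, 102, 105, 151, 201, 192, 188, 193, 206, 214, 212, 203, 192, 171, 176, 181]
372 [230, 175, 156, 103, 87, 90, 91, 91, 92, 92, 95, 94, 96, 96, 97, 97, 99, 99, 100, 100, 101, 100, 102, 102, 1
[... 451 characters left out ...]
97, 95, 98, 99, 100, 100, 101, 102, 102, 103, 104, 106, 106, 106, 107, 106, 105, 107, 114, 140, 127, 52, 30, 31, 33, 30, 32, 35, 32, 31, 34, 32, 31, 34, 32, 32, 33]
56 53 [[316.5 285.3]] [[316.5 287.5]]
56 57 [[316.6 288.9]] [[316.6 291.2]]
59 53 [[316.5 287.5]] [[316.5 289.7]]
59 57 [[316.6 291.2]] [[316.6 293.4]]
62 53 [[316.5 289.7]] [[316.5 291.9]]
62 57 [[316.6 293.4]] [[316.6 295.6]]
parked [[[407.2, 282.2]], [[406.0, 286.7]]] [[[407.6, 284.0]], [[406.4, 288.5]]]
setting_block [([398, 190, 416, 202], 0.69)]
collet_nut [([176, 254, 196, 273], 0.77)]
stop_pin [([177, 196, 195, 210], 0.68)]
screw_bin [([234, 266, 278, 290], 0.7), ([445, 220, 494, 258], 0.65), ([275, 164, 347, 246], 0.45)]
```

The screw bin's near rim is at row 291 (home predicts 290). A mat gap shows between the lip and its lower edge, it is level, and it sits squarely in its bay. The parked bin and the other things are where they were, and the gripper touches nothing, so I hand in.

```bash
python3 -c "
from bench import ctrl
print(ctrl.close_job())"
```

```text
the job is handed in; nothing more can be done
None
```

I placed the screw bin in front of the ramp and pushed it over the lip to a firm stop against the back of the free bay. It looks upright and fully home in the images. On the way, a failed first grasp rolled the bin briefly before it settled flat again. The parked bin and the other things show no movement. I handed the job in at about 20 s, with no verdict returned.

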